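Load a colour standard in the bench photometer and hold its shutter half open

TASK

Take the magenta colour standard out of the green rack, drop it fully home into the square well of the photometer, and swing the red-knobbed locking lever shut over it. Then slide the orange tab of the sprung shutter away from its closed end to the red mark half-way along its travel, and finish while still holding it there with the fingers: do not let go. Leave the other standards, the jar and the beaker alone.

Things in the scene. Friction and masses are not known exactly. Their poses are not given: they have to be found in the camera images.
- magenta_mid (a point): Centre (half-way up) of the magenta colour standard: a loose upright square block 25 x 25 x 64 mm, about 70 g, magenta with a black cap that has a magenta patch on top; z is up. At the start it stands 24 mm deep in one of the three pockets of the green rack (which one varies).
- rack: Green low rack, fixed, 60 (x) x 190 (y) x 34 mm high, origin at the centre of its underside. Three square pockets, 29 mm wide, 24 mm deep, in a row along its y at -60, 0 and +60 mm; a standard in a pocket rises 40 mm above the rack.
- photometer: White base plate, fixed, 170 (x) x 260 (y) x 15 mm, origin at the centre of its underside. On it from -y to +y: grey lamp house (66 mm high, y -123 to -73 mm), shutter (y -50), dark cell block with the well (56 x 56 mm, centred at x 0, y +30, top 52 mm up), blue detector (58 mm high, y 87 to 123). A red line beside the shutter at x +10 mm marks half travel, thin black lines at x -15 and +35 its ends.
- well_floor (a point): Centre of the floor of the square well in the cell block; its axes are those of the photometer. The well is 29 mm wide and 32 mm deep with a 2 mm chamfer, open upwards, so that a seated standard has its centre 32 mm above this point and rises 32 mm above the block.
- lever (a joint): Locking lever, rad: 0 = shut (arm lies across the top of the well, pointing along the photometer's -x from its pivot), grows to 1.7 as the arm swings open in the level plane towards the photometer's +y. Starts at 1.25 to 1.6. It turns stiffly (about 1 N at the knob) and stays where it is left; shut, its arm passes 4 mm above a seated standard and cannot shut over one that stands proud.
- lever_pivot (a point): On the lever's vertical hinge axis, at the middle of the arm's thickness (arm 12 mm wide, 8 mm thick; post 14 mm in diameter below it, pivot hub 20 mm in diameter); 52 mm beyond the well's centre along the photometer's +x.
- lever_knob (a point): In the red upright knob at the lever's end, 85 mm from the pivot axis: a round pin 16 mm in diameter that rises from the arm's top, which is 14 mm below this point, to 15 mm above this point.
- shutter (a joint): Shutter slide, m: 0 = closed (where its spring holds it), grows to 0.050 at fully open as it slides along the photometer's +x. Half travel = 0.025. The spring pushes back with about 3 N closed, 7 N at half and 11 N fully open, and shuts it when let go.
- shutter_tab (a point): Centre of the shutter's orange upright tab, 12 mm thick along the travel (photometer x), 22 mm wide across it, 36 mm high (18 mm above and below this point), on top of the thin black shutter plate. It moves with the shutter: photometer x = -15 mm closed, +10 mm at half travel. A white line low on the plate, under the tab, comes level with the red mark at half travel.
- yellow_mid (a point): Centre of the yellow colour standard, same shape as the magenta one, standing in the rack; leave it alone.
- blue_mid (a point): Centre of the blue colour standard, same shape, standing in the rack; leave it alone.
- jar_mid (a point): Centre of a small white jar with a blue cap, 50 mm in diameter, 75 mm high, at the far side of the bench; leave it alone.
- beaker_mid (a point): Centre of a glass beaker, 64 mm in diameter at the rim, 80 mm high, at the far side of the bench; leave it alone.
Not all that is in view belongs to the job. Of the things that look like the part that bears magenta_mid, the largest one is meant.

How it is judged:
By the outcome, as a careful person would: the job done as asked, in the order asked, and still so for the second after the job is handed in, while the arm keeps its last pose, push and grip.
It also fails if it takes over 61 s, if anything falls off the work surface, if the arm or the gripper's body presses on something with over 40 N, if the wrist force passes 120 N, or if a joint passes its speed limit or range.

ROBOT

A 6-joint arm with a two-finger parallel gripper is mounted at the origin on the work surface. World frame = base frame: x ahead of the robot, y to its left, z up, the work surface at z = 0. Lengths are in m, angles in rad, forces in N, time in s.
With the tool pointing down it reaches from about 0.375 to 0.75 m from the base axis. Payload 9 kg.
Tool frame: the origin (TCP) lies at the very end of the fingers, on their centre line; the grasp point (between the pads) lies 19 mm behind it; z points along the fingers, x is the direction in which the jaws open and shut, and the axes are right-handed (so a half turn about z gives the same grasp; the last joint's range is limited). The gripper opens to 85 mm and grips with 20 to 120 N. Pads are 22 mm wide; open, the fingers measure 114 mm over their backs; the gripper's body (76 mm by 85 mm) begins 54 mm behind the grasp point. The pads swing forward as they close: fully open they stand 13 mm farther back than shut.
Start: joints at [1.035, 0.104, 0.097, 1.564, 0, 1.353], TCP at [0.187, 0.57, 0.231] pointing down, gripper open.
Joint ranges: [-2.99, 2.99], [-0.84, 1.86], [-1.1, 1.16], [-1.84, 2.11], [-1.51, 1.56], [-3.14, 3.14]. Speed limits (rad/s): [2.22, 2.22, 2.57, 3.14, 3.14, 3.14].

INTERFACE

Orientations are given as a unit quaternion [x, y, z, w].
In Python, from workcell import ctrl, eyes, ticket gives the robot as it stands. The module is installed in compiled form; this text tells all that it offers.
- The arm moves only by the tool carry_out, never from a script. Its arguments are lists of equal length, an entry for each row: "dp": the shift along the tool's x, y, z in cm, a list of three; "twist": the turn, a rotation vector about the tool's x, y, z in rad, a list of three; "fingers": the closure, from -1 (fully open) to 1 (shut). In form: {"dp": [[x, y, z], ...], "twist": [[ax, ay, az], ...], "fingers": [fingers, ...]}. A call has exactly 5 rows; each row is the pose to reach, as a shift and turn from the pose measured when the call began, along the tool's axes at that moment; what a row does not reach only later rows make up. A row lasts 1/12 s, in which the tool goes at most 41.7 mm and 7.16 degrees, less where a joint would pass 70% of its speed; a pose out of reach is approached as far as the arm can. A call with a gripper value outside its range is refused whole. The fingers move at their own pace and stop on an object; "grip_force" is the grip in N (left out, the last holds). Time passes only in rows, so rows that repeat a pose let the fingers close, or fill a call up. It gives the time, the measured TCP pose, the force and the opening at its end, in the units of the state.
- ctrl.observe(): the state, without advancing time (a new reading comes with each control period).
- eyes.get_image(name): name is "side" or "top" or "wrist"; returns the picture (420x560x3 uint8, red, green, blue); there is no depth.
- eyes.camera_info(name): a dict with "fx", "fy", "cx", "cy" (pixels), "R" (3x3) and "t" (3): a world point X has camera coordinates R X + t; the wrist camera has in their place "T_tool_cam" (4x4, takes a point from camera to tool coordinates, whose origin is the TCP and whose axes are the tool frame's). Camera axes: x right, y down, z forward; pixel columns grow to the right and rows downward; lengths in m; the calibration is good to about 2 mm. A picture is of the moment at which its call begins: read the wrist's pose just before it. camera_info takes no time and is no camera call.
- ticket.hand_in(): hands the job in, once; it reports no verdict.
The state is a dict: "time": time; "joint_positions": joint angles; "joint_velocities": joint speeds; "effort": joint torques, N m; "eef_pos": TCP position; "eef_rot": TCP orientation; "ft_force": force on the tool from outside, world axes, zero at the start; "wrist_torque": the same for the moment, N m; "finger_gap": finger opening in m.
Only numpy, scipy, OpenCV 4.12 (cv2) and the standard library are available. Lean on these libraries where they do the work, as an engineer would, in place of code of your own. Each camera call takes 0.05 s, during which the arm holds its last target.

## Working session

There is one attempt and no reset: what is moved stays moved. The work goes in short steps, Python scripts to look and compute and a tool call to move; the robot and the scene stay as the last step left them, time stands still between calls to the robot, and variables do not carry over. Pictures are saved under pics/ and viewed, and the job is handed in when it is done.

Besides the shell and the picture viewer there is one more tool, called after "Emit:" as a command line: name --argument value ..., lists and objects as JSON in quotes. carry_out: Moves the arm, as the interface text tells. Its arguments: {"type":"object","properties":{"dp":{"type":"array","items":{"type":"array","items":{"type":"number"}}},"twist":{"type":"array","items":{"type":"array","items":{"type":"number"}}},"fingers":{"type":"array","items":{"type":"number"}},"grip_force":{"type":"number"}},"required":["dp","twist","fingers"]}

```bash
mkdir -p pics
python3 - <<'E'
from workcell import ctrl, eyes, ticket
import cv2
s=ctrl.observe()
print({k:s[k] for k in('time','eef_pos','eef_rot','finger_gap','ft_force')})
for n in('side','top','wrist'):
    im=eyes.get_image(n); cv2.imwrite(f'pics/{n}0.png',im[:,:,::-1]); print(n,eyes.camera_info(n))
E
```

```text
{'time': 0.0, 'eef_pos': array([0.18733132, 0.56967203, 0.23055985]), 'eef_rot': array([ 8.10082999e-01,  5.86314880e-01, -5.68800806e-04,  2.70708322e-04]), 'finger_gap': 0.08528218196706654, 'ft_force': array([-0.01745526,  0.21956167, -0.34681218])}
side {'fx': 395.212911394522, 'fy': 395.212911394522, 'cx': 278.07393973805097, 'cy': 208.94432261100212, 'R': array([[-0.99670696, -0.08059604,  0.00891671],
       [-0.06665622,  0.75173091, -0.65609266],
       [ 0.04617551, -0.65452648, -0.75462767]]), 't': array([0.60703206, 0.09922042, 0.70016829])}
top {'fx': 426.4063533843494, 'fy': 426.4063533843494, 'cx': 279.8873420988383, 'cy': 203.15410739820098, 'R': array([[ 0.02372523, -0.99959676,  0.01560199],
       [-0.98144199, -0.02625917, -0.1899528 ],
       [ 0.1902859 , -0.01080578, -0.98166925]]), 't': array([-0.02411038,  0.60968921,  0.82475052])}
wrist {'fx': 375.4529549805335, 'fy': 375.4529549805335, 'cx': 280.70439131332574, 'cy': 207.7721714905921, 'T_tool_cam': array([[ 9.99998899e-01, -8.91465888e-04,  1.18609821e-03,
         6.86311536e-05],
       [ 5.28703857e-04,  9.61003487e-01,  2.76535745e-01,
        -6.98994961e-02],
       [-1.38636670e-03, -2.76534814e-01,  9.61002901e-01,
        -1.42783036e-01],
       [ 0.00000000e+00,  0.00000000e+00,  0.00000000e+00,
         1.00000000e+00]])}
```

View pics/top0.png

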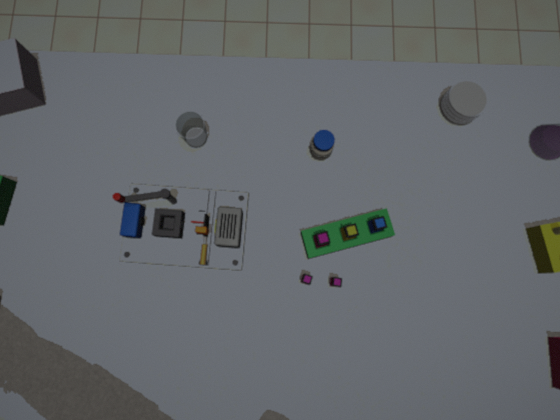

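View pics/side0.png

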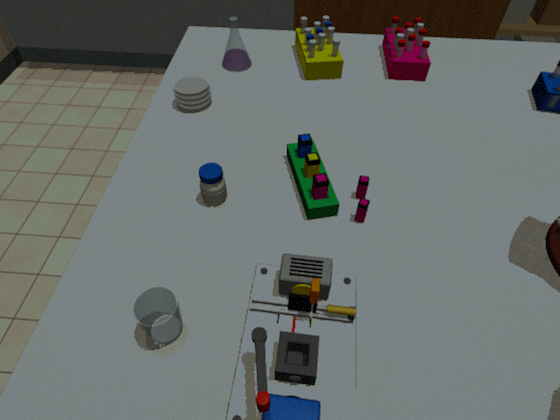

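View pics/wrist0.png

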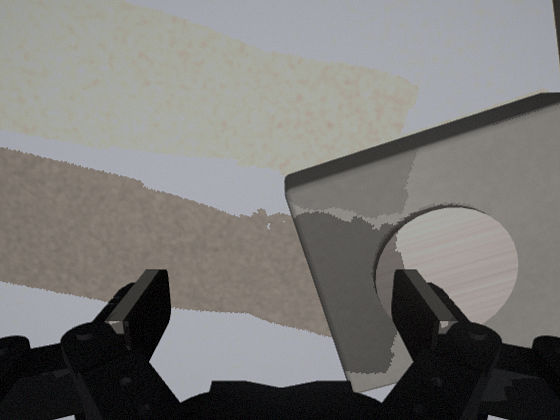

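Candidates for the magenta standard, in top-view pixels: the block in the rack at (322,239), and two small loose magenta blocks at (306,279) and (336,282). The one in the rack is the largest and matches the description. Next I'll take close crops and measure.

```bash
cat > h.py <<'E'
import numpy as np, cv2
from scipy.spatial.transform import Rotation as Ro
def ray(ci,u,v,pose=None):
    d=np.array([(u-ci['cx'])/ci['fx'],(v-ci['cy'])/ci['fy'],1.])
    if 'R' in ci:
        R=np.array(ci['R']);t=np.array(ci['t']); return -R.T@t, R.T@d
    T=np.array(ci['T_tool_cam']); p,q=pose; Rt=Ro.from_quat(q).as_matrix()
    return Rt@T[:3,3]+p, Rt@T[:3,:3]@d
def onz(ci,u,v,z,pose=None):
    o,d=ray(ci,u,v,pose); return o+d*(z-o[2])/d[2]
def proj(ci,X,pose=None):
    X=np.array(X,float)
    if 'R' in ci: c=np.array(ci['R'])@X+np.array(ci['t'])
    else:
        T=np.array(ci['T_tool_cam']); p,q=pose; Rt=Ro.from_quat(q).as_matrix()
        c=T[:3,:3].T@(Rt.T@(X-p)-T[:3,3])
    return np.array([ci['fx']*c[0]/c[2]+ci['cx'],ci['fy']*c[1]/c[2]+ci['cy']])
def tri(a,b):
    (o1,d1),(o2,d2)=a,b
    A=np.stack([d1,-d2],1); s=np.linalg.lstsq(A,o2-o1,rcond=None)[0]
    p,q=o1+s[0]*d1,o2+s[1]*d2; return (p+q)/2,np.linalg.norm(p-q)
E
python3 - <<'E'
import cv2
t=cv2.imread('pics/top0.png'); s=cv2.imread('pics/side0.png')
import numpy as np
b=lambda c:cv2.resize(np.clip(c.astype(float)*1.6,0,255).astype('uint8'),None,fx=5,fy=5,interpolation=cv2.INTER_CUBIC)
cv2.imwrite('pics/c1.png',b(t[175:280,105:255])); cv2.imwrite('pics/c2.png',b(t[200:295,290:400])); cv2.imwrite('pics/c3.png',b(s[245:365,225:375]));
E
```

```text
(no output)
```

View pics/c1.png

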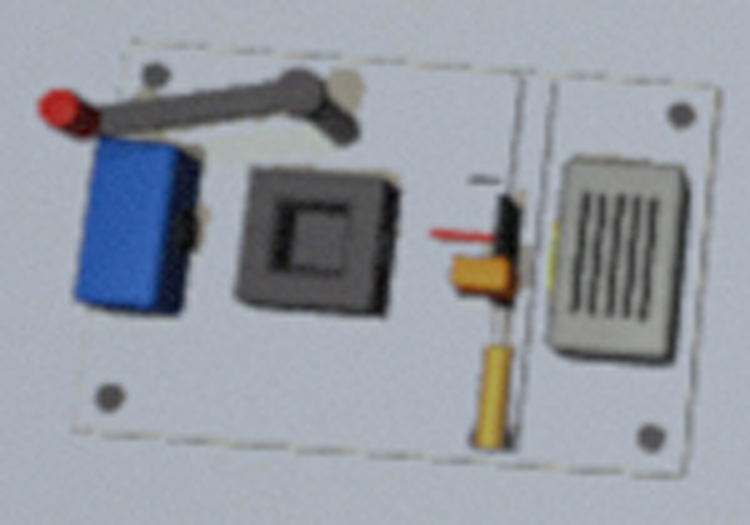

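View pics/c2.png

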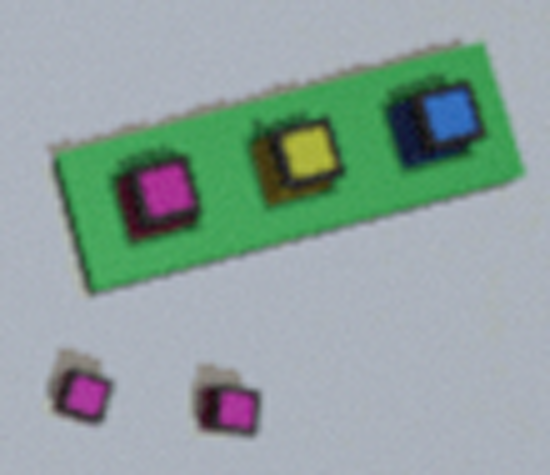

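View pics/c3.png

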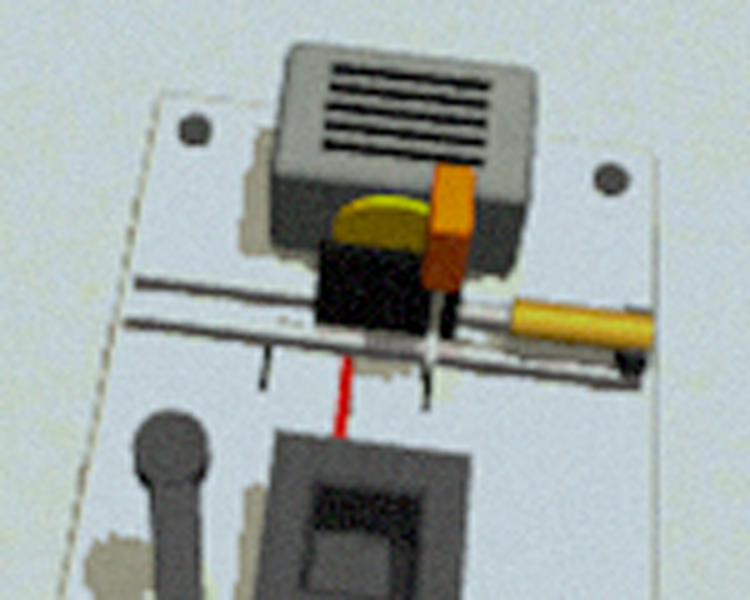

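The crop at (322,239) shows a full-size magenta block with a black cap in the rack's left pocket. The decoys are clearly smaller and stand loose. Now the measurements.

Run:
```python
from workcell import eyes
from h import *
ct,cs=eyes.camera_info('top'),eyes.camera_info('side')
t=cv2.imread('pics/top0.png'); s=cv2.imread('pics/side0.png')
def m(im,h0,h1,smin,vmin,roi):
    hsv=cv2.cvtColor(im,cv2.COLOR_BGR2HSV); k=cv2.inRange(hsv,(h0,smin,vmin),(h1,255,255)); z=np.zeros_like(k); x0,y0,x1,y1=roi; z[y0:y1,x0:x1]=k[y0:y1,x0:x1]; return z
# rack top
k=m(t,45,80,110,60,(295,200,400,262)); ys,xs=np.nonzero(k)
P=np.array([onz(ct,u,v,.034)[:2] for u,v in zip(xs,ys)]).astype('float32')
r=cv2.minAreaRect(P*1000); print('rack rect mm',r); print(cv2.boxPoints(r))
# magenta patches
k=m(t,140,170,120,70,(290,200,400,295)); n,l,st,c=cv2.connectedComponentsWithStats(k)
print(st[1:],c[1:])
for nm,(h0,h1),roi in(('mag',(140,170),(310,225,335,252)),('yel',(24,33),(340,222,360,240)),('blu',(100,120),(368,212,390,232))):
    k=m(t,h0,h1,120,110,roi); ys,xs=np.nonzero(k); print(nm,len(xs),xs.mean(),ys.mean(),onz(ct,xs.mean(),ys.mean(),.074))
# side: magenta top
# photometer
cr=np.array([(130,42),(718,88),(685,475),(75,430)])/5.+[105,175]-.4
Q=np.array([onz(ct,u,v,.015)[:2] for u,v in cr]); print('plate',Q,Q.mean(0)); 
e=Q-np.roll(Q,-1,0); print(np.linalg.norm(e,axis=1),np.degrees(np.arctan2(e[:,1],e[:,0])))
bl=np.array([(248,165),(400,178),(388,315),(238,300)])/5.+[105,175]-.4
bl=np.array([(248,165),(395,172),(383,308),(238,300)])/5.+[105,175]-.4
B=np.array([onz(ct,u,v,.052)[:2] for u,v in bl]); print('block',B,B.mean(0)); e=B-np.roll(B,-1,0); print(np.linalg.norm(e,axis=1),np.degrees(np.arctan2(e[:,1],e[:,0])))
print('pivot',onz(ct,105+300/5-.4,175+92/5-.4,.092),'knob', onz(ct,105+62/5-.4,175+110/5-.4,.117))
```

```text
rack rect mm ((555.2197875976562, -153.00543212890625), (58.836822509765625, 189.1059112548828), 16.24683952331543)
[[ 500.52252   -70.458984]
 [ 553.4299   -252.013   ]
 [ 609.91705  -235.55188 ]
 [ 557.0097    -53.997864]]
[[318 233  10  10  76]
 [304 275   7   8  41]
 [334 278   7   8  44]] [[322.67105263 237.51315789]
 [306.85365854 278.6097561 ]
 [336.97727273 281.63636364]]
mag 0 nan nan [nan nan nan]
yel 42 351.4047619047619 230.0 [ 0.55587668 -0.15399386  0.074     ]
blu 47 379.70212765957444 222.4255319148936 [ 0.57279716 -0.21155653  0.074     ]
plate [[0.65465559 0.31778932]
 [0.64107243 0.06056926]
 [0.47368579 0.06814946]
 [0.48619211 0.3257346 ]] [0.56390148 0.19306066]
[0.25757846 0.16755819 0.25788857 0.16865073] [ 86.97716003  -2.59290108 -92.77965268 177.29974756]
block [[0.59502959 0.25154929]
 [0.59369617 0.19061958]
 [0.5370226  0.19175572]
 [0.5387969  0.25115933]] [0.56613631 0.22127098]
[0.06094429 0.05668495 0.0594301  0.05623404] [  88.7463076    -1.14845833  -91.7108344  -179.60267595]
pivot [0.61809285 0.22179966 0.092     ] knob [0.6032518  0.30591803 0.117     ]<stdin>:15: RuntimeWarning: Mean of empty slice.
  ret = ret.dtype.type(ret / rcount)
```

```bash
cat >> h.py <<'E'
def tgt(phi):  # phi deg, tool down
    a=np.radians(phi)/2; return Ro.from_quat([np.cos(a),np.sin(a),0,0])
def plan(p,phi):
    from workcell import ctrl
    s=ctrl.observe(); R0=Ro.from_quat(s['eef_rot'])
    dp=R0.inv().apply(np.array(p)-s['eef_pos'])*100; tw=(R0.inv()*tgt(phi)).as_rotvec()
    x=R0.apply([1,0,0])
    print('t',round(s['time'],2),'pos',s['eef_pos'].round(4),'phi',np.degrees(np.arctan2(x[1],x[0])).round(2),'F',s['ft_force'].round(1),'gap',round(s['finger_gap'],4))
    print('dp',dp.round(2),'twist',tw.round(3),'|d| mm',round(np.linalg.norm(dp)*10,1),'deg',np.degrees(np.linalg.norm(tw)).round(1))
E
python3 - <<'E'
from h import *
from workcell import eyes
print(onz(eyes.camera_info('top'),322.67,237.51,.074))
plan([.539,-.096,.19],16.25)
E
```

```text
[ 0.5392135 -0.0960616  0.074    ]
t 0.15 pos [0.1873 0.5698 0.2307] phi 71.79 F [-0.3 -0.5  1. ] gap 0.0851
dp [-52.25  54.21   4.11] twist [0.    0.001 0.969] |d| mm 754.0 deg 55.5
```

Emit:
carry_out --dp '[[-52.2, 54.2, 4], [-52.2, 54.2, 4], [-52.2, 54.2, 4], [-52.2, 54.2, 4], [-52.2, 54.2, 4]]' --twist '[[0, 0, 0.969], [0, 0, 0.969], [0, 0, 0.969], [0, 0, 0.969], [0, 0, 0.969]]' --fingers '[-1, -1, -1, -1, -1]'

```text
time: 0.57
eef_pos: [0.2849, 0.3844, 0.2198]
eef_rot: [0.952, 0.306, -0.0, 0.0]
ft_force: [1.4, 0.5, -0.1]
finger_gap: 0.0856
```

```bash
python3 -c "
from h import *
plan([.539,-.096,.19],16.25)"
```

```text
t 0.57 pos [0.2849 0.3844 0.2198] phi 35.67 F [ 1.4  0.5 -0.1] gap 0.0856
dp [-7.37 53.84  3.  ] twist [0.001 0.001 0.339] |d| mm 544.3 deg 19.4
```

Emit:
carry_out --dp '[[-7.4, 53.8, 3], [-7.4, 53.8, 3], [-7.4, 53.8, 3], [-7.4, 53.8, 3], [-7.4, 53.8, 3]]' --twist '[[0, 0, 0.339], [0, 0, 0.339], [0, 0, 0.339], [0, 0, 0.339], [0, 0, 0.339]]' --fingers '[-1, -1, -1, -1, -1]'

```text
time: 0.98
eef_pos: [0.382, 0.2001, 0.2086]
eef_rot: [0.99, 0.141, -0.0, 0.0]
ft_force: [0.1, 0.4, 0.8]
finger_gap: 0.0855
```

```bash
python3 -c "
from h import *
plan([.539,-.096,.19],16.25)"
```

```text
t 0.98 pos [0.382  0.2001 0.2086] phi 16.23 F [0.1 0.4 0.8] gap 0.0855
dp [ 6.8  32.82  1.88] twist [ 0.001  0.    -0.   ] |d| mm 335.7 deg 0.0
```

Emit:
carry_out --dp '[[6.8, 32.8, 1.9], [6.8, 32.8, 1.9], [6.8, 32.8, 1.9], [6.8, 32.8, 1.9], [6.8, 32.8, 1.9]]' --twist '[[0, 0, 0], [0, 0, 0], [0, 0, 0], [0, 0, 0], [0, 0, 0]]' --fingers '[-1, -1, -1, -1, -1]'

```text
time: 1.4
eef_pos: [0.4792, 0.0159, 0.1969]
eef_rot: [0.99, 0.141, 0.0, 0.0]
ft_force: [0.4, 1.0, 0.1]
finger_gap: 0.0852
```

```bash
python3 -c "
from h import *
plan([.539,-.096,.19],16.25)"
```

```text
t 1.4 pos [0.4792 0.0159 0.1969] phi 16.2 F [0.4 1.  0.1] gap 0.0852
dp [ 2.62 12.41  0.69] twist [ 0.001 -0.    -0.001] |d| mm 127.1 deg 0.1
```

Emit:
carry_out --dp '[[2.6, 12.4, 0.7], [2.6, 12.4, 0.7], [2.6, 12.4, 0.7], [2.6, 12.4, 0.7], [2.6, 12.4, 0.7]]' --twist '[[0, 0, 0], [0, 0, 0], [0, 0, 0], [0, 0, 0], [0, 0, 0]]' --fingers '[-0.2, -0.2, -0.2, -0.2, -0.2]' --grip_force 40

```text
time: 1.82
eef_pos: [0.5389, -0.098, 0.1887]
eef_rot: [0.99, 0.139, -0.001, -0.0]
ft_force: [0.1, 1.0, -0.9]
finger_gap: 0.0512
```

Run:
```python
from h import *
from workcell import eyes,ctrl
plan([.539,-.096,.19],16.25)
s=ctrl.observe(); im=eyes.get_image('wrist')[:,:,::-1].copy(); cv2.imwrite('pics/w1.png',im)
np.savez('w1.npz',p=s['eef_pos'],q=s['eef_rot'])
hsv=cv2.cvtColor(im,cv2.COLOR_BGR2HSV); k=cv2.inRange(hsv,(140,110,90),(172,255,255))
n,l,st,c=cv2.connectedComponentsWithStats(k)
ci=eyes.camera_info('wrist')
for i in range(1,n):
    if st[i,4]>100: print(st[i],c[i],onz(ci,*c[i],.074,(s['eef_pos'],s['eef_rot'])))
```

```text
t 1.82 pos [ 0.5389 -0.098   0.1887] phi 16.02 F [ 0.1  1.  -0.9] gap 0.0512
dp [ 0.07 -0.19 -0.13] twist [-0.     0.001 -0.004] |d| mm 2.4 deg 0.2
[174 114  24  24 322] [185.40993789 125.42857143] [ 0.46278099 -0.06376455  0.074     ]
[269 189  24  23 550] [280.54181818 199.97272727] [ 0.53842843 -0.09590745  0.074     ]
[154 191  21  20 271] [163.86346863 200.67158672] [ 0.45895865 -0.11923763  0.074     ]
```

View pics/w1.png

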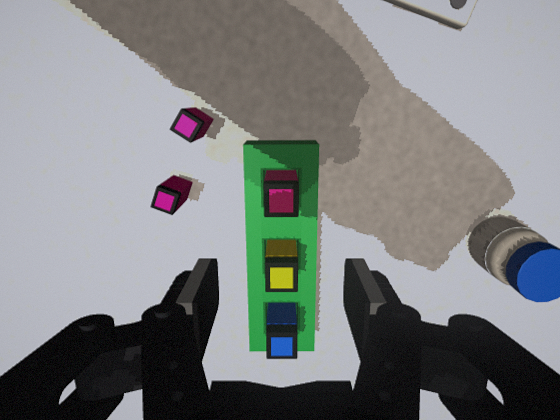

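The wrist view shows the magenta cap at pixel (280,200) in the rack, giving (0.5384, -0.0959). That agrees with the top view within 1 mm. The fingers straddle the rack clear of the jar and the other standards.

```bash
python3 -c "
from h import *
plan([.5386,-.096,.046],16.25)"
```

```text
t 1.87 pos [ 0.5385 -0.0964  0.1892] phi 16.11 F [0.2 0.6 0.1] gap 0.0512
dp [ 0.04 -0.03 14.32] twist [-0.001  0.001 -0.002] |d| mm 143.2 deg 0.2
```

Emit:
carry_out --dp '[[0, 0, 4], [0, 0, 8], [0, 0, 11.5], [0, 0, 13.5], [0, 0, 14.3]]' --twist '[[0, 0, -0.002], [0, 0, -0.002], [0, 0, -0.002], [0, 0, -0.002], [0, 0, -0.002]]' --fingers '[-0.2, -0.2, -0.2, -0.2, -0.2]'

```text
time: 2.28
eef_pos: [0.5356, -0.0938, 0.0427]
eef_rot: [0.99, 0.142, -0.003, -0.002]
ft_force: [-0.3, 0.0, 0.1]
finger_gap: 0.0512
```

Emit:
carry_out --dp '[[0, 0, 0], [0, 0, 0], [0, 0, 0], [0, 0, 0], [0, 0, 0]]' --twist '[[0, 0, 0], [0, 0, 0], [0, 0, 0], [0, 0, 0], [0, 0, 0]]' --fingers '[1, 1, 1, 1, 1]' --grip_force 40

```text
time: 2.7
eef_pos: [0.5366, -0.0942, 0.0443]
eef_rot: [0.99, 0.142, -0.002, -0.001]
ft_force: [0.7, 0.6, -0.8]
finger_gap: 0.0245
```

```bash
python3 -c "
from h import *
plan([.5386,-.096,.046],16.25)"
```

```text
t 2.7 pos [ 0.5366 -0.0942  0.0443] phi 16.33 F [ 0.7  0.6 -0.8] gap 0.0245
dp [ 0.14  0.23 -0.17] twist [-0.002  0.003  0.001] |d| mm 3.2 deg 0.2
```

Emit:
carry_out --dp '[[0, 0, -1.5], [0, 0, -4], [0, 0, -8], [0, 0, -12], [0, 0, -14]]' --twist '[[0, 0, 0], [0, 0, 0], [0, 0, 0], [0, 0, 0], [0, 0, 0]]' --fingers '[1, 1, 1, 1, 1]'

```text
time: 3.12
eef_pos: [0.5387, -0.0951, 0.1902]
eef_rot: [0.99, 0.142, 0.001, 0.001]
ft_force: [0.3, -0.5, -0.2]
finger_gap: 0.0244
```

Run:
```python
from h import *
from workcell import eyes,ctrl
plan([.5654,.223,.19],87.1)
plan([.5654,.223,.19],-2.9)
s=ctrl.observe(); im=eyes.get_image('wrist')[:,:,::-1].copy(); cv2.imwrite('pics/w2.png',im)
```

```text
t 3.12 pos [ 0.5387 -0.0951  0.1902] phi 16.32 F [ 0.3 -0.5 -0.2] gap 0.0244
dp [ 11.51 -29.77  -0.  ] twist [ 2.000e-03 -1.000e-03 -1.235e+00] |d| mm 319.2 deg 70.8
t 3.12 pos [ 0.5387 -0.0951  0.1902] phi 16.32 F [ 0.3 -0.5 -0.2] gap 0.0244
dp [ 11.51 -29.77  -0.  ] twist [ 0.001 -0.002  0.336] |d| mm 319.2 deg 19.2
```

View pics/w2.png

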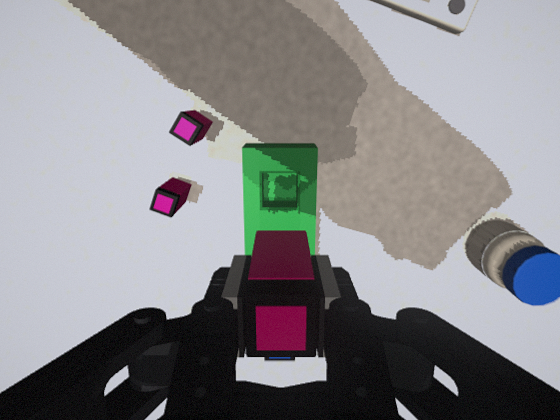

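Magenta is held (gap 24.4 mm) and its pocket at (280,190) is empty; yellow and blue are undisturbed. Next I move to a spot short of the well to look at it.

Run:
```python
from h import *
from workcell import eyes,ctrl
ci=eyes.camera_info('wrist')
im=cv2.imread('pics/w2.png'); hsv=cv2.cvtColor(im,cv2.COLOR_BGR2HSV); k=cv2.inRange(hsv,(145,110,90),(178,255,255)); k[:295]=0
ys,xs=np.nonzero(k); r=cv2.minAreaRect(np.stack([xs,ys],1).astype('float32')); print(len(xs),r,xs.mean(),ys.mean())
d=np.array([(r[0][0]-ci['cx'])/ci['fx'],(r[0][1]-ci['cy'])/ci['fy'],1]); T=ci['T_tool_cam']
for zt in(-.028,-.030,-.032):
    D=T[:3,:3]@d; print(zt,T[:3,3]+D*(zt-T[2,3])/D[2], 'patch mm',r[1][0]/ci['fx']*(zt-T[2,3])/D[2]*1000)
plan([.495,.222,.19],87.1)
```

```text
2192 ((280.5, 327.5), (43.0, 49.0), 90.0) 280.52235401459853 327.43111313868616
-0.028 [ 0.00034458  0.00636592 -0.028     ] patch mm 15.052851603841683
-0.03 [ 0.00034622  0.00503239 -0.03      ] patch mm 14.790560741562905
-0.032 [ 0.00034786  0.00369886 -0.032     ] patch mm 14.528269879284124
t 3.17 pos [ 0.5399 -0.0956  0.193 ] phi 16.33 F [ 0.3 -0.1  3.6] gap 0.0242
dp [  4.62 -31.75   0.19] twist [ 0.007 -0.002 -1.235] |d| mm 320.8 deg 70.8
```

Run:
```python
from h import *
from workcell import eyes,ctrl
ci=eyes.camera_info('wrist');T=ci['T_tool_cam']
im=cv2.imread('pics/w2.png'); 
c=im[215:370,225:340]; cv2.imwrite('pics/c4.png',cv2.resize(np.clip(c.astype(float)*2.5,0,255).astype('uint8'),None,fx=5,fy=3.8,interpolation=cv2.INTER_CUBIC))
for u,v,z in((281,232,.034),(281,280,-.03),(281,303,-.03),(281,352,-.03),(255,232,.034),(308,232,.034)):
    d=np.array([(u-ci['cx'])/ci['fx'],(v-ci['cy'])/ci['fy'],1]);D=T[:3,:3]@d; print(u,v,T[:3,3]+D*(z-T[2,3])/D[2])
```

```text
281 232 [ 0.00058072 -0.00687154  0.034     ]
281 280 [ 0.00052397 -0.0129578  -0.03      ]
281 303 [ 0.00052123 -0.00442257 -0.03      ]
281 352 [ 0.00051505  0.01488542 -0.03      ]
255 232 [-0.01239508 -0.00687926  0.034     ]
308 232 [ 0.01405592 -0.00686352  0.034     ]
```

View pics/c4.png

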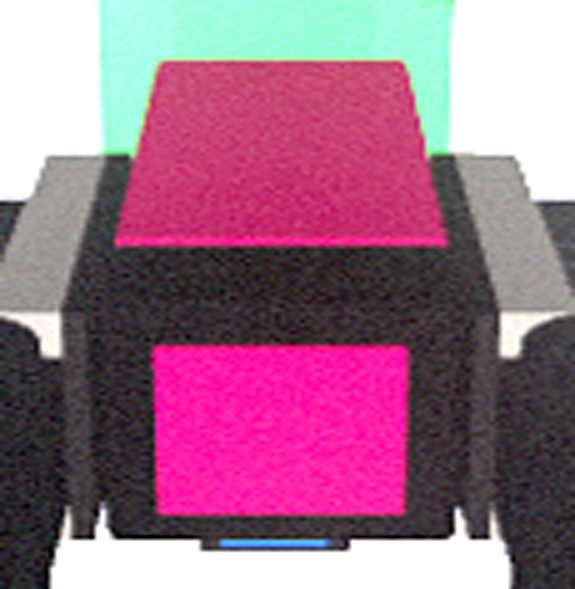

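Emit:
carry_out --dp '[[4.6, -31.7, 0.2], [4.6, -31.7, 0.2], [4.6, -31.7, 0.2], [4.6, -31.7, 0.2], [4.6, -31.7, 0.2]]' --twist '[[0, 0, -1.235], [0, 0, -1.235], [0, 0, -1.235], [0, 0, -1.235], [0, 0, -1.235]]' --fingers '[1, 1, 1, 1, 1]'

```text
time: 3.58
eef_pos: [0.5093, 0.1137, 0.1887]
eef_rot: [0.897, 0.442, 0.0, 0.001]
ft_force: [0.3, -0.7, -0.3]
finger_gap: 0.0243
```

```bash
python3 -c "
from h import *
plan([.495,.222,.19],87.1)"
```

```text
t 3.58 pos [0.5093 0.1137 0.1887] phi 52.45 F [ 0.3 -0.7 -0.3] gap 0.0243
dp [ 7.71 -7.73 -0.16] twist [ 0.003  0.001 -0.605] |d| mm 109.2 deg 34.6
```

Emit:
carry_out --dp '[[2, -2, 0], [4, -4, 0], [6, -6, -0.1], [7.7, -7.7, -0.2], [7.7, -7.7, -0.2]]' --twist '[[0, 0, -0.605], [0, 0, -0.605], [0, 0, -0.605], [0, 0, -0.605], [0, 0, -0.605]]' --fingers '[1, 1, 1, 1, 1]'

```text
time: 4.0
eef_pos: [0.4944, 0.2254, 0.191]
eef_rot: [0.721, 0.693, 0.001, 0.001]
ft_force: [-1.2, 0.4, -1.6]
finger_gap: 0.0246
```

Run:
```python
from h import *
from workcell import eyes,ctrl
plan([.495,.222,.19],87.1)
s=ctrl.observe(); im=eyes.get_image('wrist')[:,:,::-1].copy(); cv2.imwrite('pics/w3.png',im)
np.savez('w3.npz',p=s['eef_pos'],q=s['eef_rot'])
cv2.imwrite('pics/c5.png',cv2.resize(np.clip(im.astype(float)*1.6,0,255).astype('uint8')[0:260,100:460],None,fx=2.2,fy=2.2,interpolation=cv2.INTER_CUBIC))
```

```text
t 4.0 pos [0.4944 0.2254 0.191 ] phi 87.68 F [-1.2  0.4 -1.6] gap 0.0246
dp [-0.33  0.07  0.1 ] twist [0.003 0.001 0.01 ] |d| mm 3.6 deg 0.6
```

View pics/c5.png

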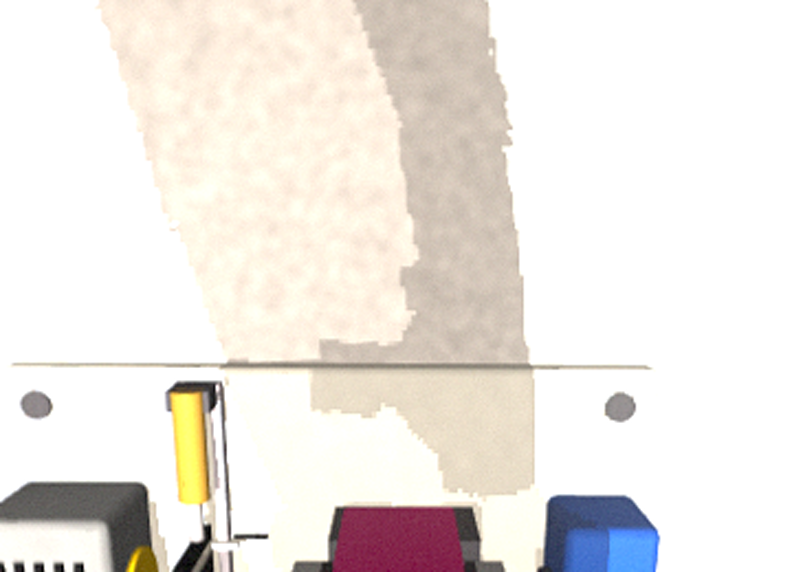

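The held standard hides the well in this view, since image up is world -x. I'll move past the well to the +x side.

Emit:
carry_out --dp '[[0, 4, 0], [-0.3, 8, 0], [-0.3, 11.5, 0], [-0.3, 13.5, 0], [-0.3, 14, 0]]' --twist '[[0, 0, 0.01], [0, 0, 0.01], [0, 0, 0.01], [0, 0, 0.01], [0, 0, 0.01]]' --fingers '[1, 1, 1, 1, 1]'

```text
time: 4.47
eef_pos: [0.6374, 0.2144, 0.1903]
eef_rot: [0.724, 0.69, 0.0, 0.002]
ft_force: [-0.1, -0.0, 0.0]
finger_gap: 0.0241
```

Run:
```python
from h import *
from workcell import eyes,ctrl
plan([.635,.22,.19],87.1)
s=ctrl.observe(); im=eyes.get_image('wrist')[:,:,::-1].copy(); cv2.imwrite('pics/w4.png',im)
np.savez('w4.npz',p=s['eef_pos'],q=s['eef_rot'])
cv2.imwrite('pics/c6.png',cv2.resize(np.clip(im.astype(float)*2.2,0,255).astype('uint8')[60:330,100:460],None,fx=2.2,fy=2.2,interpolation=cv2.INTER_CUBIC))
```

```text
t 4.47 pos [0.6374 0.2144 0.1903] phi 87.2 F [-0.1 -0.   0. ] gap 0.0241
dp [ 0.55 -0.27  0.03] twist [0.003 0.002 0.002] |d| mm 6.1 deg 0.2
```

View pics/c6.png

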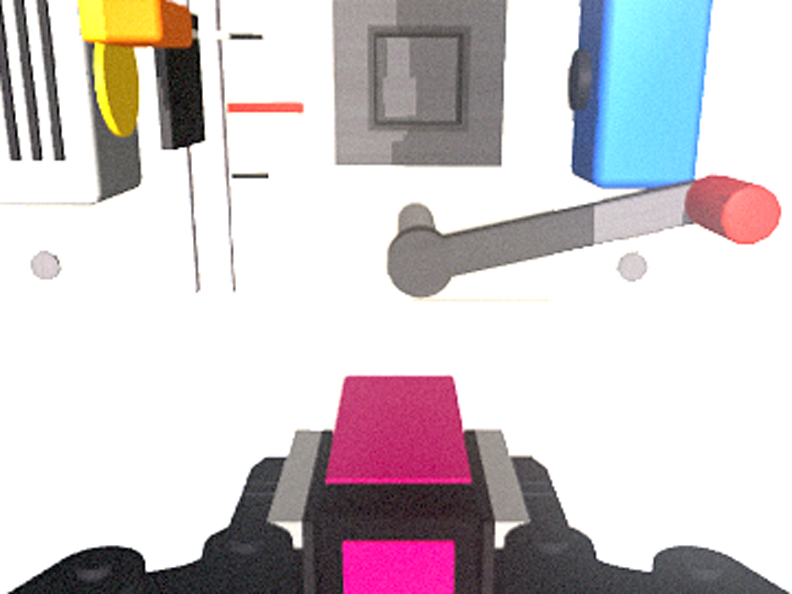

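Run:
```python
from h import *
from workcell import eyes,ctrl
ci=eyes.camera_info('wrist'); z=np.load('w4.npz'); pose=(z['p'],z['q']); ct=eyes.camera_info('top');cs=eyes.camera_info('side')
f=lambda a,b:(100+a/2.2-.3,60+b/2.2-.3)
Rt=Ro.from_quat(pose[1])
for nm,a,b,h in(('well',419.5,79,.052),('tl',369,27,.052),('tr',470,27,.052),('br',469,130,.052),('bl',369,130,.052),('inTL',375,35,.0505),('inBR',463,122,.0505),('blkBL',336,164,.052),('blkBR',502,165,.052),('pivot',420,260,.096),('knob',750,214,.125),('redL',228,107,.015),('redR',302,107,.015),('tabmid',0,0,0)):
    if h: 
        P=onz(ci,*f(a,b),h,pose); print(nm,P.round(4),'tool',(Rt.inv().apply(P-pose[0])*1000).round(1))
# current standard offset in hand
im=cv2.imread('pics/w4.png'); hsv=cv2.cvtColor(im,cv2.COLOR_BGR2HSV); k=cv2.inRange(hsv,(145,110,90),(178,255,255)); k[:298]=0
ys,xs=np.nonzero(k); r=cv2.minAreaRect(np.stack([xs,ys],1).astype('float32')); print(len(xs),r)
T=ci['T_tool_cam']
for u,v,h in((*r[0],-.03),(100+398/2.2,60+376/2.2,.034)):
    d=np.array([(u-ci['cx'])/ci['fx'],(v-ci['cy'])/ci['fy'],1]);D=T[:3,:3]@d; print('std',((T[:3,3]+D*(h-T[2,3])/D[2])*1000).round(1))
```

```text
well [0.5657 0.225  0.052 ] tool [  7.3 -72.6 138.1]
tl [0.5489 0.2095 0.052 ] tool [ -9.  -88.6 138.1]
tr [0.5505 0.2418 0.052 ] tool [ 23.4 -88.6 138. ]
br [0.5827 0.2407 0.052 ] tool [ 23.8 -56.4 138.1]
bl [0.581  0.2076 0.052 ] tool [ -9.3 -56.4 138.2]
inTL [0.5514 0.2112 0.0505] tool [ -7.1 -86.3 139.6]
inBR [0.5801 0.2389 0.0505] tool [ 21.9 -58.9 139.6]
blkBL [0.5916 0.1959 0.052 ] tool [-20.5 -45.3 138.2]
blkBR [0.5946 0.2514 0.052 ] tool [ 35.1 -45.  138.1]
pivot [0.6165 0.2219 0.096 ] tool [  6.6 -21.6  94.2]
knob [0.6028 0.305  0.125 ] tool [ 89.  -39.3  65. ]
redL [0.5719 0.1543 0.015 ] tool [-62.9 -63.  175.2]
redR [0.5733 0.1818 0.015 ] tool [-35.4 -63.  175.2]
2193 ((280.5, 327.4999694824219), (48.99999237060547, 42.99999237060547), -0.0)
std [ -0.    5.5 -30. ]
std [ 0.3 -6.9 34. ]
```

Run:
```python
from h import *
plan([.561,.224,.12],87.1)
s=cv2.imread('pics/side0.png')
cv2.imwrite('pics/c7.png',cv2.resize(np.clip(s[320:400,250:340].astype(float)*2.2,0,255).astype('uint8'),None,fx=7,fy=7,interpolation=cv2.INTER_CUBIC))
```

```text
t 4.52 pos [0.6366 0.2147 0.1904] phi 87.25 F [-1.  -0.8 -1. ] gap 0.0243
dp [ 0.58 -7.61  7.02] twist [0.003 0.002 0.003] |d| mm 103.7 deg 0.2
```

View pics/c7.png

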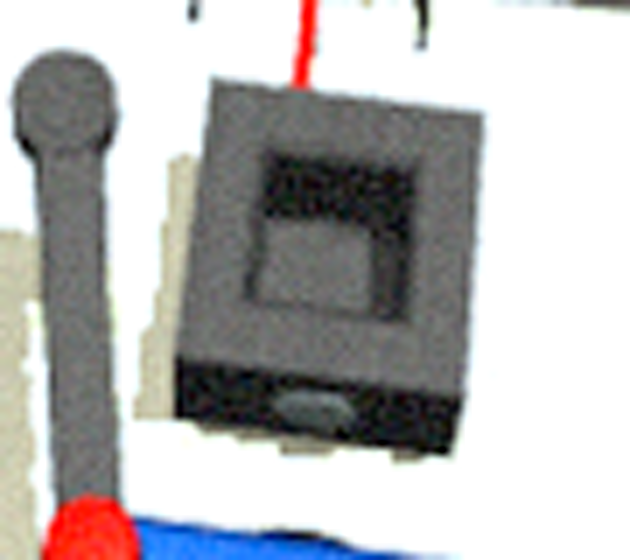

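Run:
```python
from h import *
from workcell import eyes
cs=eyes.camera_info('side')
B=np.array([onz(cs,250+a/7-.4,320+b/7-.4,.052)[:2] for a,b in((212,78),(484,112),(465,395),(178,357))]); print(B.round(4),B.mean(0)); e=B-np.roll(B,-1,0); print(np.linalg.norm(e,axis=1),np.degrees(np.arctan2(e[:,1],e[:,0])))
print('pivot',onz(cs,250+65/7-.4,320+100/7-.4,.096))
```

```text
[[0.5911 0.1955]
 [0.5361 0.198 ]
 [0.5389 0.2535]
 [0.5932 0.2511]] [0.56483915 0.22453643]
[0.05509435 0.05562116 0.05439359 0.0556439 ] [ -2.59951643 -92.91707362 177.42388614  87.80462459]
pivot [0.61688922 0.22149454 0.096     ]
```

Emit:
carry_out --dp '[[0.3, -3.5, 0], [0.6, -7, 1], [0.6, -7.6, 4], [0.6, -7.6, 6], [0.6, -7.6, 7]]' --twist '[[0, 0, 0.003], [0, 0, 0.003], [0.003, 0, 0.003], [0.003, 0.002, 0.003], [0.003, 0.002, 0.003]]' --fingers '[1, 1, 1, 1, 1]'

```text
time: 4.93
eef_pos: [0.5586, 0.224, 0.118]
eef_rot: [0.725, 0.688, -0.001, -0.001]
ft_force: [-0.7, 0.1, -0.5]
finger_gap: 0.0242
```

Run:
```python
from h import *
from workcell import eyes
plan([.561,.2235,.095],87.1)
for n in('side','wrist'):
    im=eyes.get_image(n)[:,:,::-1].copy(); cv2.imwrite(f'pics/{n}5.png',im)
    if n=='side': cv2.imwrite('pics/c8.png',cv2.resize(np.clip(im[250:420,210:360].astype(float)*2,0,255).astype('uint8'),None,fx=3.5,fy=3.5,interpolation=cv2.INTER_CUBIC))
plan([.561,.2235,.095],87.1)
```

```text
t 4.93 pos [0.5586 0.224  0.118 ] phi 87.01 F [-0.7  0.1 -0.5] gap 0.0242
dp [-0.04  0.25  2.3 ] twist [-0.003  0.    -0.002] |d| mm 23.1 deg 0.2
t 5.03 pos [0.5595 0.2238 0.1187] phi 87.01 F [ 0.2 -0.5  0.4] gap 0.0243
dp [-0.02  0.16  2.37] twist [-0.003  0.    -0.002] |d| mm 23.8 deg 0.2
```

View pics/c8.png

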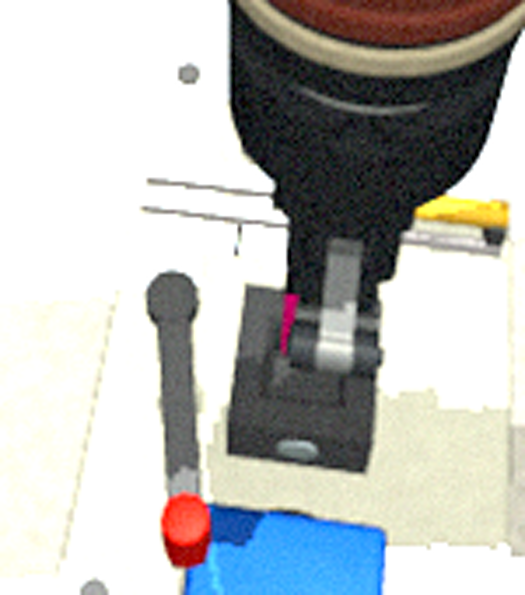

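Run:
```python
from h import *
from workcell import eyes
cs=eyes.camera_info('side'); print('C',ray(cs,0,0)[0])
im=cv2.imread('pics/side5.png'); hsv=cv2.cvtColor(im,cv2.COLOR_BGR2HSV); k=cv2.inRange(hsv,(140,100,50),(178,255,255))
for v in range(325,362,2):
    xs=np.nonzero(k[v,270:310])[0]+270
    print(v,xs.min() if len(xs) else None, xs.max() if len(xs) else None,end='; ')
p=np.array([.5586,.224,.118])
for cx in(.5586,.5636):
  for z in(.084,.10,.148):
    for sx in(1,):
      for sy in(-1,1): print(cx,z,sy,proj(cs,[cx+sx*.0125,.2237+sy*.0125,z]).round(1))
```

```text
C [0.57931612 0.43261601 0.58805143]
325 None None; 327 None None; 329 None None; 331 None None; 333 None None; 335 291 295; 337 291 294; 339 291 294; 341 290 293; 343 290 292; 345 290 292; 347 290 291; 349 290 291; 351 None None; 353 None None; 355 None None; 357 None None; 359 None None; 361 None None; 0.5586 0.084 -1 [294.3 333. ]
0.5586 0.084 1 [293.2 351.6]
0.5586 0.1 -1 [294.8 327.9]
0.5586 0.1 1 [293.7 346.7]
0.5586 0.148 -1 [296.4 310.8]
0.5586 0.148 1 [295.3 330.5]
0.5636 0.084 -1 [290.5 332.7]
0.5636 0.084 1 [289.4 351.3]
0.5636 0.1 -1 [290.9 327.6]
0.5636 0.1 1 [289.8 346.4]
0.5636 0.148 -1 [292.3 310.5]
0.5636 0.148 1 [291.  330.2]
```

View pics/wrist5.png

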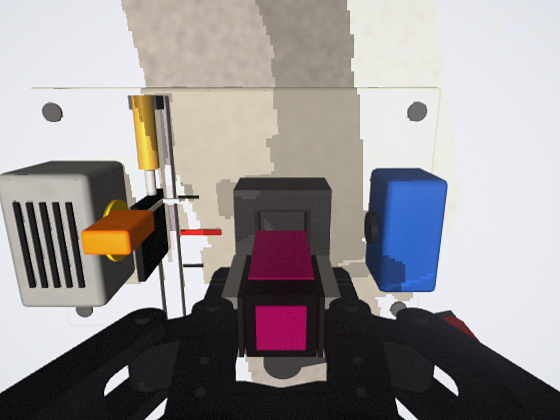

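The side view shows the left edge of the held block at column 290. That fits a 5 mm in-hand offset along tool y, matching the wrist view. So the TCP target is (0.5602, 0.2243), and I'll descend in small steps watching force.

Run:
```python
from h import *
plan([.5602,.2243,.090],87.1)
```

```text
t 5.03 pos [0.5595 0.2238 0.1187] phi 87.01 F [ 0.2 -0.5  0.4] gap 0.0243
dp [0.05 0.08 2.87] twist [-0.003  0.    -0.002] |d| mm 28.7 deg 0.2
```

Emit:
carry_out --dp '[[0.05, 0.1, 0.8], [0.05, 0.1, 1.6], [0.05, 0.1, 2.4], [0.05, 0.1, 2.8], [0.05, 0.1, 2.8]]' --twist '[[-0.003, 0, -0.002], [-0.003, 0, -0.002], [-0.003, 0, -0.002], [-0.003, 0, -0.002], [-0.003, 0, -0.002]]' --fingers '[1, 1, 1, 1, 1]'

```text
time: 5.45
eef_pos: [0.5599, 0.2241, 0.0895]
eef_rot: [0.725, 0.689, -0.001, -0.0]
ft_force: [0.0, -0.4, 0.1]
finger_gap: 0.0244
```

Run:
```python
from h import *
plan([.5602,.2243,.072],87.1)
```

```text
t 5.45 pos [0.5599 0.2241 0.0895] phi 87.11 F [ 0.  -0.4  0.1] gap 0.0244
dp [0.02 0.03 1.75] twist [-0.002  0.001  0.   ] |d| mm 17.5 deg 0.1
```

Emit:
carry_out --dp '[[0, 0, 0.3], [0, 0, 0.6], [0, 0, 0.9], [0, 0, 1.2], [0, 0, 1.2]]' --twist '[[-0.002, 0, 0], [-0.002, 0, 0], [-0.002, 0, 0], [-0.002, 0, 0], [-0.002, 0, 0]]' --fingers '[1, 1, 1, 1, 1]'

```text
time: 5.87
eef_pos: [0.5595, 0.2241, 0.0767]
eef_rot: [0.725, 0.689, -0.001, 0.0]
ft_force: [0.4, 0.3, -0.8]
finger_gap: 0.0243
```

Run:
```python
from h import *
plan([.5602,.2243,.0545],87.1)
```

```text
t 5.87 pos [0.5595 0.2241 0.0767] phi 87.12 F [ 0.4  0.3 -0.8] gap 0.0243
dp [0.03 0.07 2.22] twist [-0.001  0.001  0.   ] |d| mm 22.2 deg 0.1
```

Emit:
carry_out --dp '[[0, 0, 0.5], [0, 0, 1], [0, 0, 1.5], [0, 0, 1.9], [0, 0, 2.0]]' --twist '[[0, 0, 0], [0, 0, 0], [0, 0, 0], [0, 0, 0], [0, 0, 0]]' --fingers '[1, 1, 1, 1, 1]'

```text
time: 6.28
eef_pos: [0.5592, 0.2239, 0.0557]
eef_rot: [0.725, 0.689, -0.001, -0.0]
ft_force: [0.1, -0.5, -1.1]
finger_gap: 0.0244
```

Run:
```python
from h import *
plan([.5602,.2243,.0545],87.1)
```

```text
t 6.28 pos [0.5592 0.2239 0.0557] phi 87.11 F [ 0.1 -0.5 -1.1] gap 0.0244
dp [0.04 0.1  0.12] twist [-0.002  0.001  0.   ] |d| mm 1.6 deg 0.1
```

Emit:
carry_out --dp '[[0, 0, 0], [0, 0, 0], [0, 0, 0], [0, 0, 0], [0, 0, 0]]' --twist '[[0, 0, 0], [0, 0, 0], [0, 0, 0], [0, 0, 0], [0, 0, 0]]' --fingers '[0, 0, 0, 0, 0]'

```text
time: 6.7
eef_pos: [0.5593, 0.2239, 0.056]
eef_rot: [0.725, 0.689, -0.001, -0.0]
ft_force: [0.7, -0.1, 0.4]
finger_gap: 0.0428
```

Emit:
carry_out --dp '[[0, 0, -1], [0, 0, -3], [0, 0, -6], [0, 0, -9.5], [0, 0, -12]]' --twist '[[0, 0, 0], [0, 0, 0], [0, 0, 0], [0, 0, 0], [0, 0, 0]]' --fingers '[0, 0, 0, 0, 0]'

```text
time: 7.12
eef_pos: [0.5599, 0.2242, 0.1799]
eef_rot: [0.725, 0.689, 0.0, 0.001]
ft_force: [2.0, -0.4, 0.7]
finger_gap: 0.0431
```

Run:
```python
from h import *
from workcell import eyes,ctrl
plan([.5602,.2243,.0545],87.1)
s=ctrl.observe()
for n in('side','wrist'):
    im=eyes.get_image(n)[:,:,::-1].copy(); cv2.imwrite(f'pics/{n}6.png',im)
    if n=='side': cv2.imwrite('pics/c9.png',cv2.resize(np.clip(im[250:420,210:360].astype(float)*2,0,255).astype('uint8'),None,fx=3.5,fy=3.5,interpolation=cv2.INTER_CUBIC))
np.savez('w6.npz',p=s['eef_pos'],q=s['eef_rot'])
```

```text
t 7.12 pos [0.5599 0.2242 0.1799] phi 87.11 F [ 2.  -0.4  0.7] gap 0.0431
dp [2.000e-02 1.000e-02 1.254e+01] twist [0.001 0.001 0.   ] |d| mm 125.4 deg 0.1
```

View pics/c9.png

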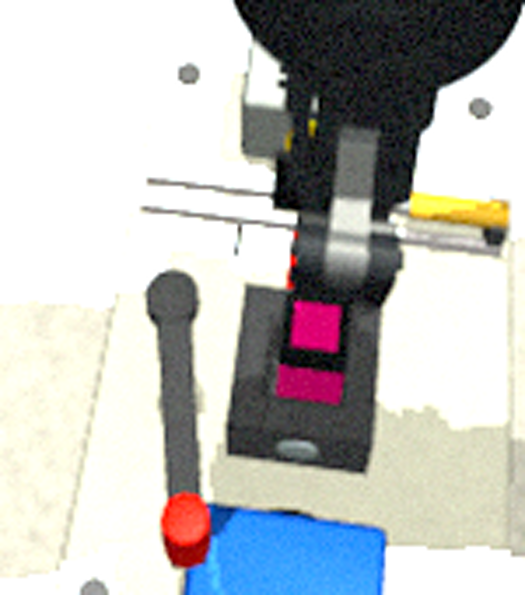

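View pics/wrist6.png

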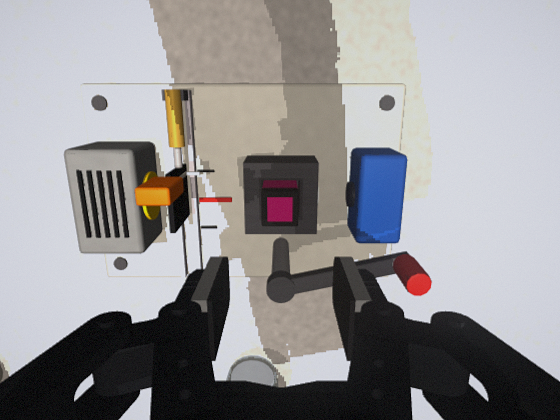

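The standard is in the well. I'll check its top height and get the knob and tab by intersecting rays from the two views.

Run:
```python
from h import *
from workcell import eyes,ctrl
z=np.load('w6.npz'); pose=(z['p'],z['q']); cw,cs=eyes.camera_info('wrist'),eyes.camera_info('side')
w=cv2.imread('pics/wrist6.png');s=cv2.imread('pics/side6.png')
hw,hs=cv2.cvtColor(w,cv2.COLOR_BGR2HSV),cv2.cvtColor(s,cv2.COLOR_BGR2HSV)
# bright magenta patch
def comp(h,lo,hi,roi):
    k=cv2.inRange(h,lo,hi); x0,y0,x1,y1=roi; q=k[y0:y1,x0:x1]; n,l,st,c=cv2.connectedComponentsWithStats(q); i=1+np.argmax(st[1:,4]); return c[i]+[x0,y0],st[i]
mw=comp(hw,(145,110,90),(178,255,255),(262,193,300,225)); ms=comp(hs,(140,110,60),(178,255,255),(285,333,315,352))
print(mw,ms); print('mag top',tri(ray(cs,*ms[0]),ray(cw,*mw[0],pose)))
# knob red, top disc
c=s[385:415,250:275]; cw_=w[250:300,385:440]
cv2.imwrite('pics/ca.png',np.hstack([cv2.resize(np.clip(c.astype(float)*1.8,0,255).astype('uint8'),(400,480),interpolation=cv2.INTER_CUBIC),cv2.resize(np.clip(cw_.astype(float)*1.8,0,255).astype('uint8'),(396,480),interpolation=cv2.INTER_CUBIC)]))
tab=w[165:220,130:195]
cv2.imwrite('pics/cb.png',cv2.resize(np.clip(tab.astype(float)*2,0,255).astype('uint8'),None,fx=10,fy=10,interpolation=cv2.INTER_CUBIC))
```

```text
(array([279.36349454, 208.90171607]), array([  5,   4,  26,  25, 641], dtype=int32)) (array([299.79120879, 342.75274725]), array([  8,   3,  14,  15, 182], dtype=int32))
mag top (array([0.5621322 , 0.22265791, 0.07907595]), np.float64(0.002514250239644882))
```

View pics/ca.png

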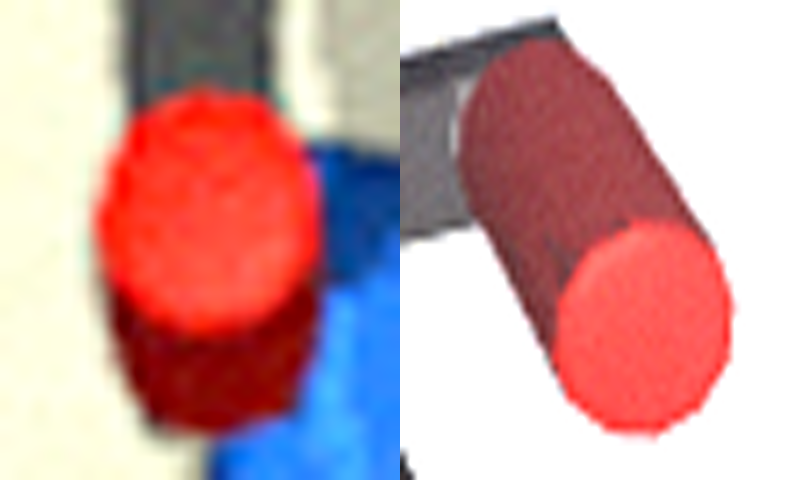

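View pics/cb.png

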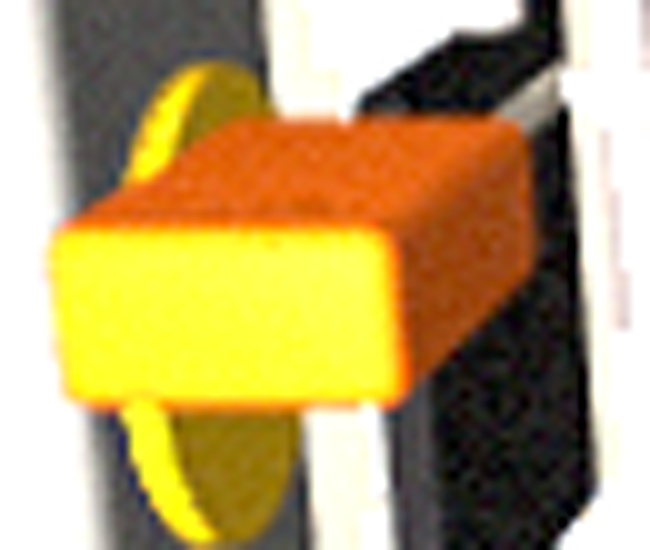

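Run:
```python
from h import *
from workcell import eyes,ctrl
z=np.load('w6.npz'); pose=(z['p'],z['q']); cw,cs,ct=eyes.camera_info('wrist'),eyes.camera_info('side'),eyes.camera_info('top')
k=tri(ray(cs,262.7,397.8),ray(cw,418.6,283.7,pose)); print('knob',k, onz(cw,418.6,283.7,.125,pose),onz(cs,262.7,397.8,.125))
print('tab',tri(ray(cs,315.7,280.7),ray(cw,152.9,196.3,pose)))
for z_ in(.09,.1,.105): print(onz(cw,152.9,196.3,z_,pose),onz(cs,315.7,280.7,z_),onz(ct,105+484/5-.4,175+277/5-.4,z_))
piv=np.array([.6170,.2217]); 
for kn in(k[0][:2],onz(cw,418.6,283.7,.125,pose)[:2],onz(cs,262.7,397.8,.125)[:2]):
    v=kn-piv; print(np.linalg.norm(v),177.1-np.degrees(np.arctan2(v[1],v[0])))
```

```text
knob (array([0.60179117, 0.30485318, 0.1182156 ]), np.float64(0.00220175514039163)) [0.597129   0.30284055 0.125     ] [0.60232607 0.30599851 0.125     ]
tab (array([0.54381953, 0.14623828, 0.10668957]), np.float64(0.0073185968244634065))
[0.54539362 0.14336136 0.09      ] [0.54461528 0.13265909 0.09      ] [0.54612198 0.14469634 0.09      ]
[0.54300848 0.14699038 0.1       ] [0.54531201 0.1386817  0.1       ] [0.54487634 0.14297497 0.1       ]
[0.54181591 0.14880488 0.105     ] [0.54566038 0.141693   0.105     ] [0.54425351 0.14211429 0.105     ]
0.08453259462766738 76.73508800040511
0.08353828409474151 73.33931976119659
0.0855661316049934 77.22540501631306
```

Run:
```python
from h import *
from workcell import eyes,ctrl
z=np.load('w6.npz'); pose=(z['p'],z['q']); cw,cs,ct=eyes.camera_info('wrist'),eyes.camera_info('side'),eyes.camera_info('top')
s=cv2.imread('pics/side0.png')[270:315,295:335]
cv2.imwrite('pics/cc.png',cv2.resize(np.clip(s.astype(float)*1.8,0,255).astype('uint8'),None,fx=13,fy=13,interpolation=cv2.INTER_CUBIC))
us=(315.7,285)
print('tab',tri(ray(cs,*us),ray(cw,152.9,196.3,pose)),tri(ray(cs,*us),ray(ct,105+484/5-.4,175+277/5-.4)))
```

```text
tab (array([0.54441331, 0.14494347, 0.09705133]), np.float64(0.002206578324194471)) (array([0.54512074, 0.14358983, 0.09666593]), np.float64(0.0003503822512919544))
```

View pics/cc.png

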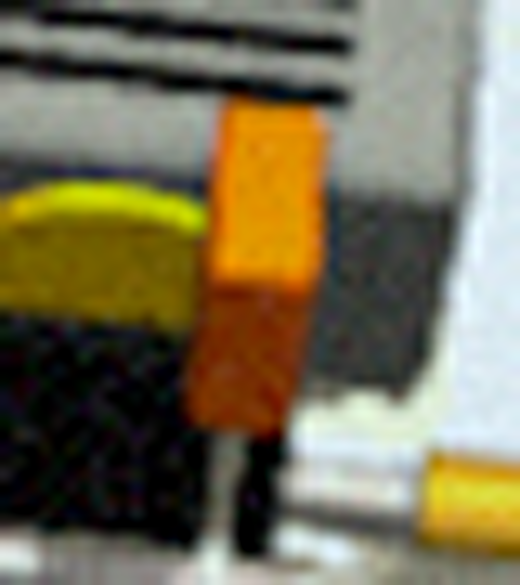

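Seated: its top is at about 79–84 mm, so it isn't proud. The knob is at (0.602, 0.305) with the lever at about 1.33 rad, and the tab's top is at z≈0.097. Next I move above the knob with the jaws tangential to its arc.

Run:
```python
from h import *
plan([.6017,.305,.17],10.5)
```

```text
t 7.22 pos [0.5621 0.2246 0.1826] phi 87.11 F [ 0.9 -0.2  0.4] gap 0.0425
dp [8.23 3.54 1.29] twist [ 0.006 -0.005  1.337] |d| mm 90.5 deg 76.6
```

Emit:
carry_out --dp '[[2, 1, 0], [4, 2, 0], [6, 3, 0], [8.2, 3.5, 0], [8.2, 3.5, 0]]' --twist '[[0, 0, 1.337], [0, 0, 1.337], [0, 0, 1.337], [0, 0, 1.337], [0, 0, 1.337]]' --fingers '[0.2, 0.2, 0.2, 0.2, 0.2]'

```text
time: 7.63
eef_pos: [0.6014, 0.3076, 0.1822]
eef_rot: [0.902, 0.431, 0.001, -0.0]
ft_force: [-0.8, -0.1, -0.7]
finger_gap: 0.0339
```

Run:
```python
from h import *
plan([.6017,.305,.17],10.5)
```

```text
t 7.63 pos [0.6014 0.3076 0.1822] phi 51.06 F [-0.8 -0.1 -0.7] gap 0.0339
dp [-0.19  0.19  1.21] twist [-0.001 -0.003  0.708] |d| mm 12.4 deg 40.6
```

Emit:
carry_out --dp '[[-0.1, 0.1, 0.6], [-0.2, 0.2, 1.2], [-0.2, 0.2, 1.2], [-0.2, 0.2, 1.2], [-0.2, 0.2, 1.2]]' --twist '[[0, 0, 0.708], [0, 0, 0.708], [0, 0, 0.708], [0, 0, 0.708], [0, 0, 0.708]]' --fingers '[0.2, 0.2, 0.2, 0.2, 0.2]'

```text
time: 8.05
eef_pos: [0.6014, 0.3048, 0.1698]
eef_rot: [0.991, 0.132, 0.001, -0.001]
ft_force: [0.4, -0.1, 0.9]
finger_gap: 0.034
```

Run:
```python
from h import *
plan([.6017,.305,.14],10.5)
from workcell import eyes,ctrl
s=ctrl.observe()
im=eyes.get_image('wrist')[:,:,::-1].copy(); cv2.imwrite('pics/wrist7.png',im)
```

```text
t 8.05 pos [0.6014 0.3048 0.1698] phi 15.14 F [ 0.4 -0.1  0.9] gap 0.034
dp [ 0.03 -0.01  2.98] twist [-0.001 -0.002  0.081] |d| mm 29.8 deg 4.6
```

View pics/wrist7.png

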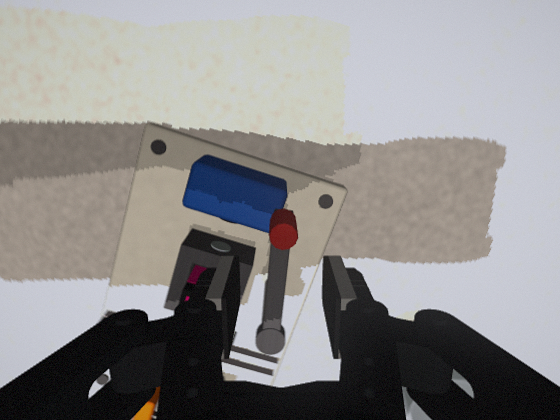

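The knob is between the fingers in column (283,233), so I descend around it.

Emit:
carry_out --dp '[[0, 0, 1.5], [0, 0, 3], [0, 0, 4.5], [0, 0, 6], [0, 0, 6.8]]' --twist '[[0, 0, 0.08], [0, 0, 0.08], [0, 0, 0.08], [0, 0, 0.08], [0, 0, 0.08]]' --fingers '[0.2, 0.2, 0.2, 0.2, 0.2]'

```text
time: 8.52
eef_pos: [0.6006, 0.3046, 0.0998]
eef_rot: [0.996, 0.089, -0.0, -0.001]
ft_force: [-0.5, -1.2, -0.1]
finger_gap: 0.0339
```

```bash
cat >> h.py <<'E'
PIV=np.array([.6172,.2214])
def arc(deg,lead=0.,z=.101,r=.085):
    th=np.radians(177.1-deg); t=np.array([-np.sin(th),np.cos(th)])
    p=PIV+r*np.array([np.cos(th),np.sin(th)])+lead*t
    return [*p,z],87.1-deg
def arcrows(degs,lead):
    for d in degs: print(d,end=' '); plan(*arc(d,lead))
E
python3 - <<'E'
from h import *
arcrows([76.5,72,67,62,57,52],.003)
E
```

```text
76.5 t 8.52 pos [0.6006 0.3046 0.0998] phi 10.18 F [-0.5 -1.2 -0.1] gap 0.0339
dp [-0.2  -0.01 -0.12] twist [-0.001  0.001 -0.007] |d| mm 2.3 deg 0.4
72 t 8.52 pos [0.6006 0.3046 0.0998] phi 10.18 F [-0.5 -1.2 -0.1] gap 0.0339
dp [-0.86  0.04 -0.12] twist [-0.001  0.001 -0.086] |d| mm 8.7 deg 4.9
67 t 8.52 pos [0.6006 0.3046 0.0998] phi 10.18 F [-0.5 -1.2 -0.1] gap 0.0339
dp [-1.6   0.16 -0.12] twist [-0.001  0.001 -0.173] |d| mm 16.1 deg 9.9
62 t 8.52 pos [0.6006 0.3046 0.0998] phi 10.18 F [-0.5 -1.2 -0.1] gap 0.0339
dp [-2.31  0.35 -0.12] twist [-0.001  0.001 -0.26 ] |d| mm 23.4 deg 14.9
57 t 8.52 pos [0.6006 0.3046 0.0998] phi 10.18 F [-0.5 -1.2 -0.1] gap 0.0339
dp [-3.01  0.59 -0.12] twist [-0.001  0.001 -0.348] |d| mm 30.7 deg 19.9
52 t 8.52 pos [0.6006 0.3046 0.0998] phi 10.18 F [-0.5 -1.2 -0.1] gap 0.0339
dp [-3.69  0.9  -0.12] twist [-0.001  0.    -0.435] |d| mm 38.0 deg 24.9
```

Emit:
carry_out --dp '[[-0.8, 0, -0.1], [-1.6, 0.15, -0.1], [-2.3, 0.35, -0.1], [-3.0, 0.6, -0.1], [-3.7, 0.9, -0.1]]' --twist '[[0, 0, -0.086], [0, 0, -0.173], [0, 0, -0.26], [0, 0, -0.348], [0, 0, -0.435]]' --fingers '[0.4, 0.4, 0.4, 0.4, 0.4]'

```text
time: 8.93
eef_pos: [0.5657, 0.2892, 0.1011]
eef_rot: [0.952, 0.305, 0.0, -0.001]
ft_force: [1.6, -1.0, -0.8]
finger_gap: 0.0257
```

Run:
```python
from h import *
arcrows([47,42,37,32,27],.003)
```

```text
47 t 8.93 pos [0.5657 0.2892 0.1011] phi 35.5 F [ 1.6 -1.  -0.8] gap 0.0257
dp [-0.72  0.07  0.01] twist [-0.001 -0.    -0.08 ] |d| mm 7.3 deg 4.6
42 t 8.93 pos [0.5657 0.2892 0.1011] phi 35.5 F [ 1.6 -1.  -0.8] gap 0.0257
dp [-1.46  0.18  0.01] twist [-0.001 -0.001 -0.168] |d| mm 14.7 deg 9.6
37 t 8.93 pos [0.5657 0.2892 0.1011] phi 35.5 F [ 1.6 -1.  -0.8] gap 0.0257
dp [-2.18  0.37  0.01] twist [-0.001 -0.001 -0.255] |d| mm 22.1 deg 14.6
32 t 8.93 pos [0.5657 0.2892 0.1011] phi 35.5 F [ 1.6 -1.  -0.8] gap 0.0257
dp [-2.88  0.61  0.01] twist [-0.001 -0.001 -0.342] |d| mm 29.4 deg 19.6
27 t 8.93 pos [0.5657 0.2892 0.1011] phi 35.5 F [ 1.6 -1.  -0.8] gap 0.0257
dp [-3.55  0.91  0.01] twist [-0.001 -0.001 -0.429] |d| mm 36.7 deg 24.6
```

Emit:
carry_out --dp '[[-0.7, 0.05, 0], [-1.45, 0.2, 0], [-2.2, 0.35, 0], [-2.9, 0.6, 0], [-3.55, 0.9, 0]]' --twist '[[0, 0, -0.08], [0, 0, -0.168], [0, 0, -0.255], [0, 0, -0.342], [0, 0, -0.429]]' --fingers '[0.4, 0.4, 0.4, 0.4, 0.4]'

```text
time: 9.35
eef_pos: [0.5418, 0.2613, 0.1016]
eef_rot: [0.864, 0.504, 0.001, -0.001]
ft_force: [0.7, 0.9, 0.4]
finger_gap: 0.0253
```

Run:
```python
from h import *
arcrows([22,17,12,7,3,0],.003)
```

```text
22 t 9.35 pos [0.5418 0.2613 0.1016] phi 60.47 F [0.7 0.9 0.4] gap 0.0253
dp [-0.74  0.08  0.06] twist [-0.001 -0.002 -0.081] |d| mm 7.5 deg 4.6
17 t 9.35 pos [0.5418 0.2613 0.1016] phi 60.47 F [0.7 0.9 0.4] gap 0.0253
dp [-1.48  0.2   0.06] twist [-0.001 -0.002 -0.168] |d| mm 14.9 deg 9.6
12 t 9.35 pos [0.5418 0.2613 0.1016] phi 60.47 F [0.7 0.9 0.4] gap 0.0253
dp [-2.19  0.38  0.05] twist [-0.001 -0.002 -0.255] |d| mm 22.3 deg 14.6
7 t 9.35 pos [0.5418 0.2613 0.1016] phi 60.47 F [0.7 0.9 0.4] gap 0.0253
dp [-2.9   0.62  0.05] twist [-0.    -0.002 -0.343] |d| mm 29.6 deg 19.6
3 t 9.35 pos [0.5418 0.2613 0.1016] phi 60.47 F [0.7 0.9 0.4] gap 0.0253
dp [-3.44  0.86  0.05] twist [-0.    -0.002 -0.412] |d| mm 35.5 deg 23.6
0 t 9.35 pos [0.5418 0.2613 0.1016] phi 60.47 F [0.7 0.9 0.4] gap 0.0253
dp [-3.84  1.06  0.05] twist [-0.    -0.002 -0.465] |d| mm 39.8 deg 26.6
```

Emit:
carry_out --dp '[[-0.75, 0.1, 0], [-1.5, 0.2, 0], [-2.2, 0.4, 0], [-2.9, 0.6, 0], [-3.45, 0.85, 0]]' --twist '[[0, 0, -0.08], [0, 0, -0.168], [0, 0, -0.255], [0, 0, -0.342], [0, 0, -0.412]]' --fingers '[0.4, 0.4, 0.4, 0.4, 0.4]'

```text
time: 9.77
eef_pos: [0.5321, 0.227, 0.102]
eef_rot: [0.74, 0.672, 0.001, -0.001]
ft_force: [-0.0, 1.2, 1.0]
finger_gap: 0.026
```

Run:
```python
from h import *
arcrows([0],.003)
arcrows([0],.006)
arcrows([0],.009)
```

```text
0 t 9.77 pos [0.5321 0.227  0.102 ] phi 84.48 F [-0.   1.2  1. ] gap 0.026
dp [-0.43  0.05  0.1 ] twist [ 0.    -0.002 -0.046] |d| mm 4.4 deg 2.6
0 t 9.77 pos [0.5321 0.227  0.102 ] phi 84.48 F [-0.   1.2  1. ] gap 0.026
dp [-0.73  0.06  0.1 ] twist [ 0.    -0.002 -0.046] |d| mm 7.3 deg 2.6
0 t 9.77 pos [0.5321 0.227  0.102 ] phi 84.48 F [-0.   1.2  1. ] gap 0.026
dp [-1.02  0.08  0.1 ] twist [ 0.    -0.002 -0.046] |d| mm 10.3 deg 2.6
```

Emit:
carry_out --dp '[[-0.2, 0.05, 0], [-0.35, 0.05, 0], [-0.5, 0.05, 0.05], [-0.6, 0.05, 0.05], [-0.7, 0.05, 0.05]]' --twist '[[0, 0, -0.02], [0, 0, -0.046], [0, 0, -0.046], [0, 0, -0.046], [0, 0, -0.046]]' --fingers '[0.4, 0.4, 0.4, 0.4, 0.4]'

```text
time: 10.18
eef_pos: [0.5321, 0.2207, 0.1018]
eef_rot: [0.725, 0.689, 0.002, -0.001]
ft_force: [0.4, 8.3, 0.6]
finger_gap: 0.0256
```

Run:
```python
from h import *
arcrows([0],.009)
from workcell import eyes
im=eyes.get_image('side')[:,:,::-1].copy(); cv2.imwrite(f'pics/side8.png',im)
cv2.imwrite('pics/cd.png',cv2.resize(np.clip(im[250:420,210:360].astype(float)*2,0,255).astype('uint8'),None,fx=3.5,fy=3.5,interpolation=cv2.INTER_CUBIC))
```

```text
0 t 10.18 pos [0.5321 0.2207 0.1018] phi 87.14 F [0.4 8.3 0.6] gap 0.0256
dp [-0.4  -0.01  0.08] twist [ 0.001 -0.004  0.001] |d| mm 4.1 deg 0.2
```

View pics/cd.png

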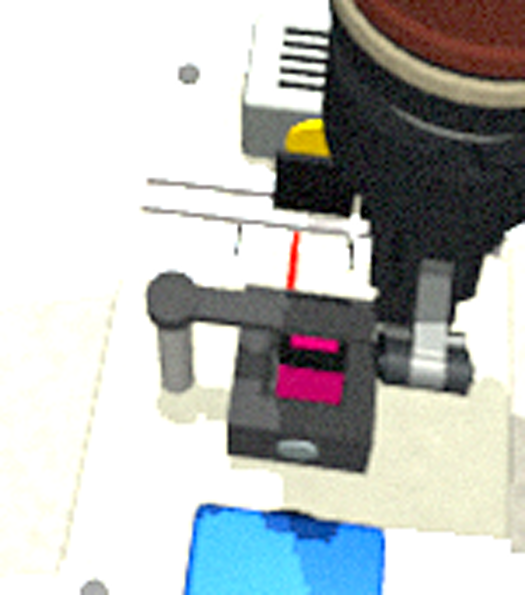

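The side view shows the lever arm across the seated standard from the pivot at (172,300), and an 8 N stop force confirms it is fully shut. Next: back off, rise, and go above the tab.

Emit:
carry_out --dp '[[0.3, 0, 0], [0.4, 0, -1.5], [0.4, 0, -4], [0.4, 0, -7], [0.4, 0, -7.5]]' --twist '[[0, 0, 0], [0, 0, 0], [0, 0, 0], [0, 0, 0], [0, 0, 0]]' --fingers '[0.3, 0.2, 0.2, 0.2, 0.2]'

```text
time: 10.65
eef_pos: [0.5341, 0.2249, 0.182]
eef_rot: [0.724, 0.689, 0.004, 0.001]
ft_force: [0.6, 0.3, 0.8]
finger_gap: 0.0344
```

Run:
```python
from h import *
plan([.545,.142,.18],-2.9)
```

```text
t 10.65 pos [0.5341 0.2249 0.182 ] phi 87.15 F [0.6 0.3 0.8] gap 0.0344
dp [-8.22  1.5   0.17] twist [ 1.000e-03 -1.000e-02  1.572e+00] |d| mm 83.6 deg 90.0
```

Emit:
carry_out --dp '[[-2, 0, 0], [-4, 0.5, 0], [-6, 1, 0], [-8.2, 1.5, 0], [-8.2, 1.5, 0]]' --twist '[[0, 0, 1.572], [0, 0, 1.572], [0, 0, 1.572], [0, 0, 1.572], [0, 0, 1.572]]' --fingers '[0.2, 0.2, 0.2, 0.2, 0.2]'

```text
time: 11.07
eef_pos: [0.5456, 0.1391, 0.1815]
eef_rot: [0.903, 0.429, 0.003, -0.001]
ft_force: [0.2, -0.2, -0.7]
finger_gap: 0.0341
```

Run:
```python
from h import *
plan([.545,.142,.18],-2.9)
```

```text
t 11.07 pos [0.5456 0.1391 0.1815] phi 50.83 F [ 0.2 -0.2 -0.7] gap 0.0341
dp [ 0.18 -0.23  0.15] twist [-0.003 -0.005  0.938] |d| mm 3.3 deg 53.7
```

Emit:
carry_out --dp '[[0.2, -0.2, 0.1], [0.2, -0.2, 0.1], [0.2, -0.2, 0.1], [0.2, -0.2, 0.1], [0.2, -0.2, 0.1]]' --twist '[[0, 0, 0.938], [0, 0, 0.938], [0, 0, 0.938], [0, 0, 0.938], [0, 0, 0.938]]' --fingers '[0.2, 0.2, 0.2, 0.2, 0.2]'

```text
time: 11.48
eef_pos: [0.5453, 0.1419, 0.1803]
eef_rot: [0.991, 0.132, 0.002, -0.002]
ft_force: [-0.3, -1.0, 0.9]
finger_gap: 0.0342
```

Run:
```python
from h import *
plan([.5458,.1445,.17],-2.9)
```

```text
t 11.48 pos [0.5453 0.1419 0.1803] phi 15.16 F [-0.3 -1.   0.9] gap 0.0342
dp [ 0.11 -0.23  1.04] twist [-0.004 -0.004  0.315] |d| mm 10.7 deg 18.1
```

Emit:
carry_out --dp '[[0.1, -0.2, 1], [0.1, -0.2, 1], [0.1, -0.2, 1], [0.1, -0.2, 1], [0.1, -0.2, 1]]' --twist '[[0, 0, 0.315], [0, 0, 0.315], [-0.004, -0.004, 0.315], [-0.004, -0.004, 0.315], [-0.004, -0.004, 0.315]]' --fingers '[0.2, 0.2, 0.2, 0.2, 0.2]'

```text
time: 11.9
eef_pos: [0.5458, 0.1442, 0.1702]
eef_rot: [1.0, -0.024, -0.0, 0.0]
ft_force: [0.1, 0.5, 0.5]
finger_gap: 0.0344
```

Run:
```python
from h import *
from workcell import eyes,ctrl
plan([.5458,.1445,.12],-2.9)
s=ctrl.observe(); im=eyes.get_image('wrist')[:,:,::-1].copy(); cv2.imwrite('pics/wrist9.png',im); cv2.imwrite('pics/top9.png',eyes.get_image('top')[:,:,::-1])
np.savez('w9.npz',p=s['eef_pos'],q=s['eef_rot'])
hsv=cv2.cvtColor(im,cv2.COLOR_BGR2HSV); k=cv2.inRange(hsv,(8,150,120),(20,255,255)); k[300:]=0
n,l,st,c=cv2.connectedComponentsWithStats(k)
for i in range(1,n):
    if st[i,4]>60: print(st[i],c[i],onz(eyes.camera_info('wrist'),*c[i],.097,(s['eef_pos'],s['eef_rot'])))
cv2.imwrite('pics/ce.png',cv2.resize(np.clip(im[60:330,130:430].astype(float)*2,0,255).astype('uint8'),None,fx=2.2,fy=2.2,interpolation=cv2.INTER_CUBIC))
```

```text
t 11.9 pos [0.5458 0.1442 0.1702] phi -2.73 F [0.1 0.5 0.5] gap 0.0344
dp [ 0.   -0.03  5.02] twist [0.    0.    0.003] |d| mm 50.2 deg 0.2
[195 189  55  12 442] [219.70361991 195.41855204] [0.51076666 0.16187204 0.097     ]
[272 204  20  34 642] [281.08566978 220.57320872] [0.546372   0.14446978 0.097     ]
```

View pics/ce.png

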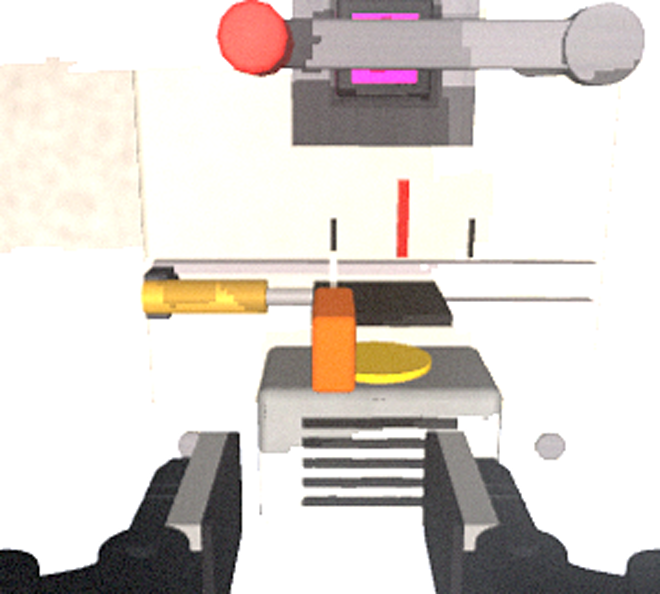

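The tab is centred between the fingers, and its x of 0.5464 agrees with the earlier estimate. The lever lies across the standard. I descend to z≈0.068.

Emit:
carry_out --dp '[[0.05, 0, 2.5], [0.05, 0, 5], [0.05, 0, 7.5], [0.05, 0, 9.3], [0.05, 0, 10.1]]' --twist '[[0, 0, 0.003], [0, 0, 0.003], [0, 0, 0.003], [0, 0, 0.003], [0, 0, 0.003]]' --fingers '[0.2, 0.2, 0.2, 0.2, 0.2]'

```text
time: 12.42
eef_pos: [0.5447, 0.144, 0.0665]
eef_rot: [1.0, -0.025, -0.002, 0.0]
ft_force: [-0.1, -0.8, -0.7]
finger_gap: 0.0336
```

Run:
```python
from h import *
from workcell import eyes
plan([.5462,.1445,.068],-2.9)
im=eyes.get_image('side')[:,:,::-1].copy(); cv2.imwrite(f'pics/side10.png',im)
cv2.imwrite('pics/cf.png',cv2.resize(np.clip(im[220:390,220:370].astype(float)*2,0,255).astype('uint8'),None,fx=3.5,fy=3.5,interpolation=cv2.INTER_CUBIC))
```

```text
t 12.42 pos [0.5447 0.144  0.0665] phi -2.83 F [-0.1 -0.8 -0.7] gap 0.0336
dp [ 0.14 -0.05 -0.15] twist [0.    0.003 0.001] |d| mm 2.2 deg 0.2
```

View pics/cf.png

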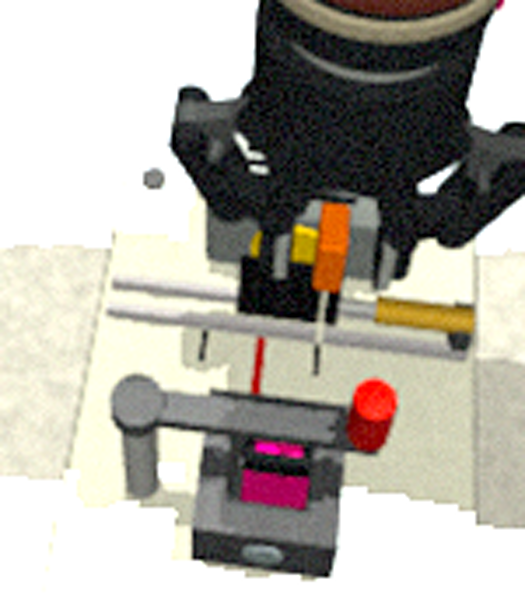

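The tab at (331,245) in the crop is between the fingers, so I close on it.

Emit:
carry_out --dp '[[0.15, 0, -0.2], [0.15, 0, -0.2], [0.15, 0, -0.2], [0.15, 0, -0.2], [0.15, 0, -0.2]]' --twist '[[0, 0.003, 0], [0, 0.003, 0], [0, 0.003, 0], [0, 0.003, 0], [0, 0.003, 0]]' --fingers '[0.3, 0.5, 0.8, 1, 1]' --grip_force 60

```text
time: 12.88
eef_pos: [0.5468, 0.144, 0.0699]
eef_rot: [1.0, -0.025, 0.0, 0.0]
ft_force: [-3.3, -0.3, 6.7]
finger_gap: 0.0111
```

Emit:
carry_out --dp '[[0, 0, 0], [0, 0, 0], [0, 0, 0], [0, 0, 0], [0, 0, 0]]' --twist '[[0, 0, 0], [0, 0, 0], [0, 0, 0], [0, 0, 0], [0, 0, 0]]' --fingers '[1, 1, 1, 1, 1]'

```text
time: 13.3
eef_pos: [0.5467, 0.144, 0.07]
eef_rot: [1.0, -0.025, 0.0, 0.0]
ft_force: [-4.1, 0.2, -0.5]
finger_gap: 0.0113
```

Run:
```python
from h import *
plan([.5462,.1445,.068],-2.9)
```

```text
t 13.3 pos [0.5467 0.144  0.07  ] phi -2.83 F [-4.1  0.2 -0.5] gap 0.0113
dp [-0.05 -0.05  0.2 ] twist [ 0.    -0.001  0.001] |d| mm 2.1 deg 0.1
```

Gripped: gap 11 mm, with the spring felt at -4 N. Now I pull 24 mm along the tool's +x and then look.

Emit:
carry_out --dp '[[0.6, 0, 0], [1.2, 0, 0], [1.8, 0, 0], [2.4, 0, 0], [2.4, 0, 0]]' --twist '[[0, 0, 0], [0, 0, 0], [0, 0, 0], [0, 0, 0], [0, 0, 0]]' --fingers '[1, 1, 1, 1, 1]'

```text
time: 13.72
eef_pos: [0.5708, 0.1428, 0.07]
eef_rot: [1.0, -0.025, -0.0, 0.0]
ft_force: [-6.7, -0.1, 2.3]
finger_gap: 0.011
```

Run:
```python
from h import *
from workcell import eyes
plan([.5717,.143,.070],-2.9)
for n in('side','wrist'):
    im=eyes.get_image(n)[:,:,::-1].copy(); cv2.imwrite(f'pics/{n}11.png',im)
    c=im[270:350,245:345] if n=='side' else im[60:260,180:400]
    cv2.imwrite(f'pics/cg{n}.png',cv2.resize(np.clip(c.astype(float)*1.8,0,255).astype('uint8'),None,fx=700/c.shape[1],fy=700/c.shape[1],interpolation=cv2.INTER_CUBIC))
plan([.5717,.143,.070],-2.9)
```

```text
t 13.72 pos [0.5708 0.1428 0.07  ] phi -2.83 F [-6.7 -0.1  2.3] gap 0.011
dp [ 0.09 -0.03 -0.  ] twist [0.    0.    0.001] |d| mm 0.9 deg 0.1
t 13.82 pos [0.5703 0.1428 0.07  ] phi -2.83 F [-7.  -0.2  1.2] gap 0.0112
dp [ 0.14 -0.03 -0.  ] twist [0.    0.001 0.001] |d| mm 1.4 deg 0.1
```

View pics/cgside.png

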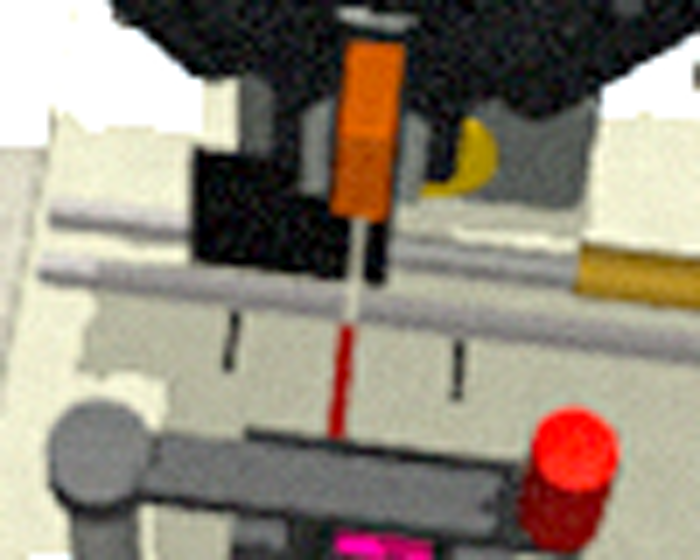

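View pics/cgwrist.png

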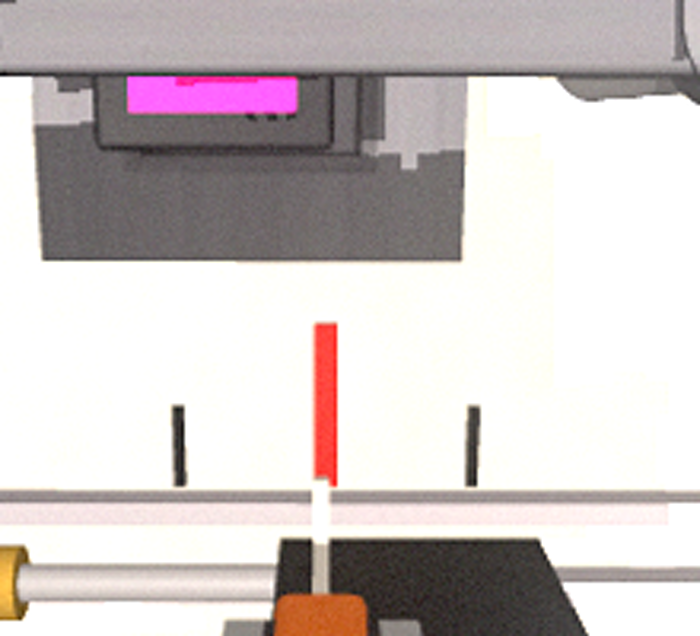

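The white line at column 320 is about 1 mm short of the red mark at column 326, with 5.9 px per mm. I nudge forward to correct that.

Emit:
carry_out --dp '[[0.08, 0, 0], [0.16, 0, 0], [0.16, 0, 0], [0.16, 0, 0], [0.16, 0, 0]]' --twist '[[0, 0, 0], [0, 0, 0], [0, 0, 0], [0, 0, 0], [0, 0, 0]]' --fingers '[1, 1, 1, 1, 1]'

```text
time: 14.23
eef_pos: [0.5713, 0.1428, 0.07]
eef_rot: [1.0, -0.025, -0.001, 0.0]
ft_force: [-6.7, -0.2, 2.6]
finger_gap: 0.0114
```

Run:
```python
from h import *
from workcell import eyes
plan([.5717,.143,.070],-2.9)
for n in('top','side'): cv2.imwrite(f'pics/{n}12.png',eyes.get_image(n)[:,:,::-1])
n='wrist'; im=eyes.get_image(n)[:,:,::-1].copy(); cv2.imwrite(f'pics/{n}12.png',im)
c=im[60:260,180:400]
cv2.imwrite(f'pics/ch.png',cv2.resize(np.clip(c.astype(float)*1.8,0,255).astype('uint8'),None,fx=700/c.shape[1],fy=700/c.shape[1],interpolation=cv2.INTER_CUBIC))
plan([.5717,.143,.070],-2.9)
```

```text
t 14.23 pos [0.5713 0.1428 0.07  ] phi -2.82 F [-6.7 -0.2  2.6] gap 0.0114
dp [ 0.04 -0.03 -0.01] twist [0.001 0.002 0.001] |d| mm 0.5 deg 0.1
t 14.38 pos [0.5713 0.1428 0.07  ] phi -2.82 F [-6.7 -1.2  1.6] gap 0.0114
dp [ 0.04 -0.03 -0.  ] twist [0.001 0.002 0.001] |d| mm 0.5 deg 0.1
```

View pics/ch.png

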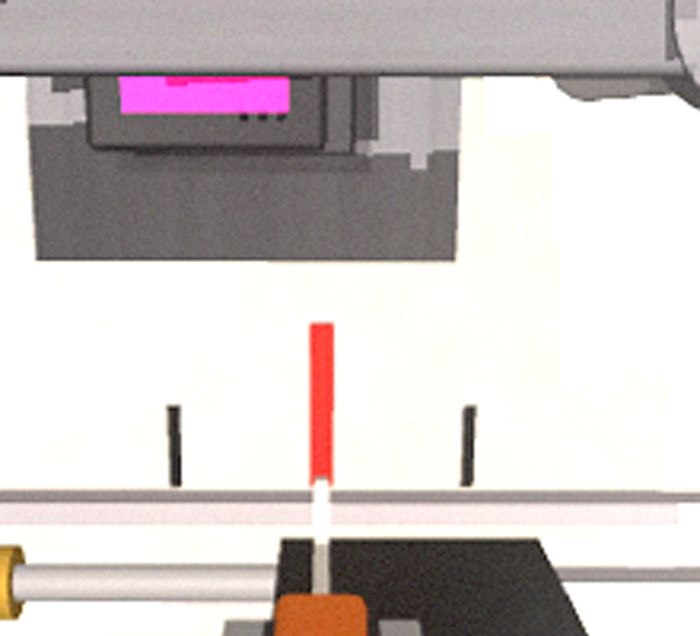

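View pics/side12.png

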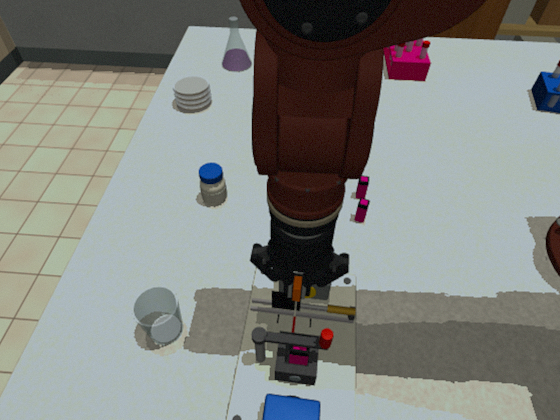

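The white line at column 320.5 is now level with the red mark at column 321. The pose is steady, the spring reads 6.7 N, the lever is shut, and the jar and beaker are untouched. Handing in.

Run:
```python
from workcell import ticket,ctrl
print(ticket.hand_in()); s=ctrl.observe(); print(s['time'],s['eef_pos'],s['ft_force'],s['finger_gap'])
```

```text
the job is handed in; nothing more can be done
None
the job is handed in; nothing more can be done
```

The job is done and handed in at about 14.4 s of the 61 s allowed, with the fingers still gripping the shutter tab at half travel.

- **Standard:** I took the full-size magenta standard from the rack's left-hand pocket (seen from above), not one of the two small loose look-alikes. It went into the well and met no resistance.
- **Lever:** I swung it shut until it met its stop, at about 8 N. It shut fully across the standard, so the standard isn't standing proud.
- **Shutter:** I gripped the orange tab with 60 N and slid it until the white line met the red mark, within about 0.2 mm in the wrist view. The spring reading was 6.7 N against the expected 7 N, and the arm was holding steady.
- **Other items:** The jar and beaker were where they started in the last side picture. The yellow and blue standards looked undisturbed when I lifted the magenta one out; the arm hid the rack in the last picture, so I did not see them again.

**Checks that disagreed:**
- The standard's top measured about 79 mm high, against 84 mm when seated. I put that down to the rough colour mask and a 2.5 mm miss between the two camera rays.
- The cameras differed by 2–4 mm on the well position and the block's offset in the fingers. I went with what the side and wrist views agreed on.

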